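Fetch a lacquer pot from the low shelf with the reacher

TASK

Fetch the red lacquer pot from the back of the low shelf with the reacher: hold the reacher by its pistol grip, squeeze the trigger to close its jaws on the pot and lift it out, never touching the pot with your own fingers or arm. Stand it upright in the free half of the green order tray without dropping it, let it go, and lay the reacher down flat on the open bench. Leave the other three pots where they stand.

Things in the scene. Friction and masses are not known exactly. Their poses are not given: they have to be found in the camera images.
- pot_red_center (a point): The red lacquer pot to fetch: an upright closed cylinder 46 mm across, 40 mm tall, with a thin gold line, 40 to 75 g, standing on the bottom board of the rack in one of three places in a row. Point: its centre, 20 mm above its foot. z is up its axis. Gripped by jaws that slope nose-down, it stays upright while that slope is kept.
- pot_green_center (a point): Green pot of the same size and form, in another place of the row on the rack (places about 105 mm apart). Point: its centre, 20 mm above its foot. It must stay where it is.
- pot_black_center (a point): Black pot of the same size and form, in the third place of the row on the rack. Point: its centre, 20 mm above its foot. It must stay where it is.
- pot_blue_center (a point): Blue pot of the same size and form, already in the order tray, about 85 mm from the tray's middle along the tray's +y. Point: its centre, 20 mm above its foot. It must stay where it is.
- rack: Low wooden display rack fixed on the bench, 210 mm deep, 430 mm long. Origin: on the bench under its middle; +x runs into it from its open front (-x), y along its length, z up. Bottom board: top 18 mm above the bench; the pots stand on it at x 0 to 20 mm, y about -105, 0, 105 mm. Back stop at x = 90 mm, 60 mm high. End posts 22 mm square at x = -64 and 85, y = +-204 mm.
- rack_lip (a point): Middle of the top edge of the rack's dark front retaining board: 83 mm above the bench, 65 mm above the bottom board; the board is 12 mm thick (x from -110 to -98 mm of the rack) and runs the rack's whole length. Axes as the rack's. The pots' centres stand 98 to 118 mm behind its inner face.
- rack_upper (a point): Middle of the thick front wire of the rack's upper wire shelf (steel wires of 4 to 9 mm along y, 27 mm apart, from x = -72 to 90 mm of the rack, on wooden end bars): 178 mm above the bench; lowest part of that shelf 168 mm above the bench. Four orange and white pots stand on its rear, up to 225 mm. Axes as the rack's. Things go in between this wire and the front board.
- tray: Green order tray fixed on the bench, 170 mm (x) by 270 mm (y), rim 18 mm high, walls and floor 6 mm thick. Origin: on the bench under its middle, z up. The half towards -y is free: its middle is about 55 mm along -y from the origin.
- reacher_grip (a point): Reacher, a pick-up tool 400 mm long, 0.19 kg, on its side. Point: middle of the handle, where grip and trigger are squeezed together along x; 17 mm above the bench as it lies. x points along the tube to the jaws, y square towards the tube (axis at y = 45 mm, 16 mm thick), z across its thickness (up as it lies). Black grip: rear face x = -27, y -71 to 35, z +-17 mm. Balance point x = 60, y = 3 mm.
- reacher_trigger (a point): On the front face of the orange trigger, at x = 27 mm of the grip point (same axes as that at rest within 0.1 rad), so 54 mm over grip and trigger at rest and 41 mm fully squeezed; 28 mm thick in z. It swings about a pivot 63 mm away, towards the tube. Hold it within 12 mm of this point's y: the housing begins 30 mm towards the tube, a toe of the trigger 42 mm the other way.
- reacher_tube (a point): On the axis of the reacher's tube, x = 120, y = 45, z = 0 mm from the grip point, same axes. The middle between the jaws' rubber pads lies 225 mm on along x (so x = 345, y = 45 mm). Jaws close along y: pads 80 mm apart at rest (110 mm over the outsides), parallel on a 46 mm pot, 31 mm shut. Pads 26 mm long in x, 18 mm tall in z. Head 26 mm thick, 44 mm wide, 64 to 90 mm behind the pads' middle.
- trigger (a joint): Trigger angle, rad: 0 at rest (jaws open), about 0.14 with a pot in the jaws, 0.20 full stroke. Return spring: it starts to give at 11 N on the finger pads, 15 N brings the jaws to a pot, 17 N is full stroke; a grip of 22 to 25 N holds a pot firmly, one of 6 to 9 N holds the reacher with its jaws wide open. Squeezing shifts the reacher 4 mm towards its jaws.
Things that resemble listed ones, but are neither listed nor needed, are in the scene too. Of the things that look like the part that bears pot_red_center, the largest one is meant.

How it is judged:
By the outcome, as a careful person would: the job done as asked, in the order asked, and still so for the second after the job is handed in, with the robot touching nothing.
It also fails if it takes over 54 s, if anything falls off the work surface, if the arm or the gripper's body presses on something with over 40 N, if the wrist force passes 120 N, or if a joint passes its speed limit or range.

ROBOT

A 6-joint arm with a two-finger parallel gripper is mounted at the origin on the work surface. World frame = base frame: x ahead of the robot, y to its left, z up, the work surface at z = 0. Lengths are in mm, angles in rad, forces in N, time in s.
With the tool pointing down it reaches from about 400 to 925 mm from the base axis. Payload 12.5 kg.
Tool frame: the origin (TCP) lies at the very end of the fingers, on their centre line; the grasp point (between the pads) lies env.grip_point_offset behind it (env.grip_point_offset is the distance from the TCP to the grasp point, in mm); y points along the fingers, z is the direction in which the jaws open and shut, and the axes are right-handed (so a half turn about y gives the same grasp; the last joint's range is limited). The gripper opens to 95 mm and grips with 3 to 60 N. Pads are 20 mm wide; open, the fingers measure 119 mm over their backs; the gripper's body (75 mm by 180 mm) begins 59 mm behind the grasp point.
Start: joints at [1.198, 0.491, 1.559, -0, 1.092, -0.106], TCP at [164.761, 602.91, 214.661] pointing down, gripper open.
Joint ranges: [-3.1, 3.1], [-0.84, 2.19], [0.05, 2.79], [-1.13, 4.28], [0.06, 2.93], [-2.69, 2.69]. Speed limits (rad/s): [2.22, 2.22, 2.79, 3.14, 3.14, 3.14].

INTERFACE

Orientations are given as [roll, pitch, yaw] about the fixed x, y, z axes, in that order (R = Rz(yaw) Ry(pitch) Rx(roll)).
In Python, from cell import readout, read_camera, env, nets gives the robot as it stands.
- The arm moves only by the tool apply_moves, never from a script. Its argument "increments" is a list of rows, each a list of 3 entries, a list of its own where there are three numbers: the shift along the tool's x, y, z in cm, then the turn, a rotation vector about the tool's x, y, z in degrees, then the finger opening in cm, from 0 to 9.51. A call has exactly 5 rows; each row shifts and turns the pose as measured when the row begins, along the tool's axes as they then stand; what a row does not reach is not made up. A row lasts 1/8 s, in which the tool goes at most 62.5 mm and 10.7 degrees, less where a joint would pass 70% of its speed; a pose out of reach is approached as far as the arm can. A call with a gripper value outside its range is refused whole. The fingers move at their own pace and stop on an object; the grip force is fixed at half the most. Time passes only in rows, so rows that do not move let the fingers close, or fill a call up. It gives the time, the measured TCP pose, the force and the opening at its end, in the units of the state.
- readout.state(): the state, without advancing time (a new reading comes with each control period).
- read_camera(name): name is "scene" or "top" or "wrist"; returns a dict with "img" (480x640x3 uint8, red, green, blue), "vfov" (degrees; the focal length in pixels is half the picture's height over the tangent of half this angle, whatever the lens; pixels are square), "cx", "cy" (the principal point, pixels), "distortion" ([k1, k2, p1, p2, k3] as OpenCV has them; the pictures are not rectified), "rvec" (rotation vector, rad) and "tvec" (3), from world to camera coordinates, as OpenCV has them; the wrist camera has in their place "mount" (4x4, takes a point from camera to tool coordinates, whose origin is the TCP and whose axes are the tool frame's). Camera axes: x right, y down, z forward; pixel columns grow to the right and rows downward; lengths in mm; the calibration is good to about 2 mm. A picture is of the moment at which its call begins: read the wrist's pose just before it. There is no depth.
- env.job_done(): hands the job in, once; it reports no verdict.
Trained networks look in a picture, given as the dict that the camera call returned (one of the last four; its "shot" number tells which), for a name from the list of things; names that differ only in an ending like _2 or _b are one class to them, and where a whole thing is asked for, a point or a joint stands for the part that bears it (a point fixed in the world has none). Each returns a list of dicts, best first, with "confidence" (0 to 1); they miss things now and then, are a little off and sometimes report something else, mostly with a low value. They report only what shows in the picture. A call takes as long as a camera call. They do not tell look-alikes from the thing itself.
- nets.look_for(picture, thing): "point" ([x, y, z] in mm, in the coordinates of the camera as it stood for that picture, good to about 4 mm: the middle of the surface that is visible of it).
- nets.mark_of(picture, thing): "point" ([x, y, z] in mm, in the coordinates of the camera as it stood for that picture, good to about 4 mm: a listed point, or the origin of a listed thing).
The state is a dict: "t": time; "joints": joint angles; "qvel": joint speeds; "tau": joint torques, N m; "eef_pos": TCP position; "tcp_rot": TCP orientation; "ft_force": force on the tool from outside, world axes, zero at the start; "moment": the same for the moment, N m; "opening": opening from 0.0 (shut) to 1.0 (fully open).
Only numpy, scipy, OpenCV 4.12 (cv2) and the standard library are available. Lean on these libraries where they do the work, as an engineer would, in place of code of your own. Each camera call takes 0.05 s, during which the arm holds its last target. There are 200 camera calls.

## Working session

There is one attempt and no reset: what is moved stays moved. The work goes in short steps, Python scripts to look and compute and a tool call to move; the robot and the scene stay as the last step left them, time stands still between calls to the robot, and variables do not carry over. Pictures are saved under pics/ and viewed, about 8 in all and at most 12, crops included, and the job is handed in when it is done.

Besides the shell and the picture viewer there is one more tool, called after "Request:" as name([rows], argument=value, ...), one row to a line, values as JSON. apply_moves: Moves the arm, as the interface text tells. Its arguments: {"type":"object","properties":{"increments":{"type":"array"}},"required":["increments"]}

```bash
ls; mkdir -p pics
cat > h.py <<'E'
import numpy as np, cv2
from scipy.spatial.transform import Rotation as R
from cell import readout, read_camera, env, nets
def T_of(pic, st=None):
    T=np.eye(4)
    if 'mount' in pic:
        M=np.eye(4);M[:3,:3]=R.from_euler('xyz',st['tcp_rot']).as_matrix();M[:3,3]=st['eef_pos']
        return M@np.array(pic['mount'])
    Rm=cv2.Rodrigues(np.array(pic['rvec'],float))[0]
    T[:3,:3]=Rm.T;T[:3,3]=-Rm.T@np.array(pic['tvec'],float).ravel();return T
def K_of(p):
    f=240/np.tan(np.radians(p['vfov'])/2);return np.array([[f,0,p['cx']],[0,f,p['cy']],[0,0,1.]])
def shot(name,save=None):
    st=readout.state();p=read_camera(name)
    if save: cv2.imwrite('pics/'+save,p['img'][:,:,::-1])
    return p,T_of(p,st)
def ray(p,T,uv,z):
    q=cv2.undistortPoints(np.array([[uv]],float),K_of(p),np.array(p['distortion'],float))[0,0]
    d=T[:3,:3]@np.array([*q,1]);o=T[:3,3];return o+d*(z-o[2])/d[2]
def proj(p,T,X):
    Ti=np.linalg.inv(T);return cv2.projectPoints(np.atleast_2d(X).astype(float),cv2.Rodrigues(Ti[:3,:3])[0],Ti[:3,3],K_of(p),np.array(p['distortion'],float))[0][:,0]
def net(p,T,n,mark=True):
    r=(nets.mark_of if mark else nets.look_for)(p,n)
    return [(round(d['confidence'],2),np.round((T@np.array([*d['point'],1]))[:3],1)) for d in r]
E
python3 - <<'E'
from h import *
s=readout.state();print(s,env.grip_point_offset)
for c in ('scene','top'):
    p,T=shot(c,c+'0.png');print(c,T[:3,3],p['vfov'])
    for n in ['pot_red_center','pot_green_center','pot_black_center','pot_blue_center','rack','rack_lip','rack_upper','tray','reacher_grip','reacher_trigger','reacher_tube']:
        print(n,[(a,list(b)) for a,b in net(p,T,n)[:3]])
E
```

```text
pics
{'t': 0.0, 'joints': array([ 1.19838457e+00,  4.91546275e-01,  1.55943697e+00, -4.05408267e-07,
        1.09168154e+00, -1.05616215e-01]), 'qvel': array([ 0.00084584,  0.0003136 , -0.00034444,  0.00041421, -0.00012342,
       -0.00018282]), 'tau': array([-7.38788476e-04, -6.12657881e+01, -2.58186579e+01,  6.91428920e-02,
        4.83929529e-02, -1.20214281e-04]), 'eef_pos': array([164.67872944, 602.67288925, 214.07429519]), 'tcp_rot': array([-1.57186252e+00,  1.12666354e-04, -2.66795411e-01]), 'ft_force': array([-0.22820848, -0.12353511, -0.30097474]), 'moment': array([-0.01129846,  0.00204098,  0.0729772 ]), 'opening': 0.999904618207802} 18.8
scene [1020.78218307  454.04235803  885.3181223 ] 51.93634019358296
pot_red_center [(0.96, [np.float64(500.1), np.float64(211.1), np.float64(38.1)]), (0.88, [np.float64(545.0), np.float64(362.8), np.float64(14.1)]), (0.6, [np.float64(617.3), np.float64(367.1), np.float64(14.5)])]
pot_green_center [(0.58, [np.float64(530.8), np.float64(-351.7), np.float64(19.3)]), (0.51, [np.float64(409.4), np.float64(205.7), np.float64(39.3)])]
pot_black_c
[... 1398 characters left out ...]
t64(206.0), np.float64(2.3)]), (0.62, [np.float64(609.5), np.float64(224.2), np.float64(39.3)])]
rack_lip [(0.63, [np.float64(507.4), np.float64(99.2), np.float64(84.1)])]
rack_upper [(0.96, [np.float64(507.3), np.float64(126.6), np.float64(181.5)])]
tray [(0.64, [np.float64(512.2), np.float64(-82.8), np.float64(2.0)]), (0.59, [np.float64(506.2), np.float64(129.7), np.float64(179.6)])]
reacher_grip [(0.56, [np.float64(504.9), np.float64(-343.6), np.float64(17.2)])]
reacher_trigger [(0.73, [np.float64(533.1), np.float64(-349.6), np.float64(16.2)])]
reacher_tube [(0.84, [np.float64(630.0), np.float64(-309.3), np.float64(17.7)]), (0.41, [np.float64(425.8), np.float64(-87.3), np.float64(21.7)])]
```

View pics/scene0.png

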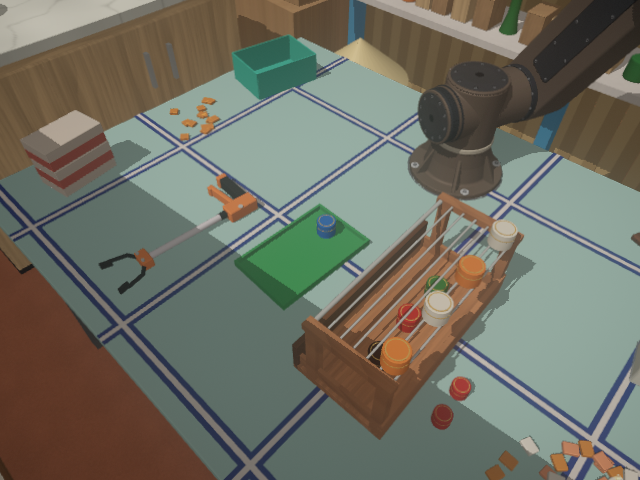

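View pics/top0.png

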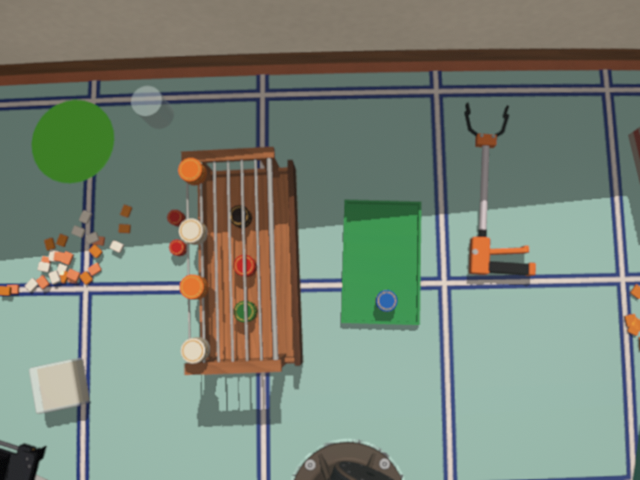

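The rack opens toward world −y with the red pot in the middle place at about (502, 210). The small red pots behind the rack are look-alikes. The reacher lies at about (504, −346) with its jaws toward +x, and the free half of the tray is near x = 564. I'll write a row planner and move over the handle.

```bash
cat >> h.py <<'E'
def tool(zang_deg, slope_deg=0):
    "tool orientation: opening z along reacher x with given heading, nose-down slope; y = -reacher z"
    a=np.radians(zang_deg);s=np.radians(slope_deg)
    x=np.array([np.cos(a)*np.cos(s),np.sin(a)*np.cos(s),-np.sin(s)])
    z=np.array([np.cos(a)*np.sin(s),np.sin(a)*np.sin(s),np.cos(s)])
    return R.from_matrix(np.array([np.cross(-z,x),-z,x]).T)
def plan(wps,opening,pose=None,step=58,ang=10):
    "wps: list of (pos, Rotation); prints rows in groups of 5"
    if pose is None:
        st=readout.state();pose=(np.array(st['eef_pos']),R.from_euler('xyz',st['tcp_rot']))
    p,r=pose;rows=[]
    for P,Q in wps:
        P=np.array(P,float);n=max(1,int(np.ceil(max(np.linalg.norm(P-p)/step,np.degrees((r.inv()*Q).magnitude())/ang))))
        p0,r0=p,r;rv=(r0.inv()*Q).as_rotvec()
        for i in range(1,n+1):
            pn=p0+(P-p0)*i/n;rn=r0*R.from_rotvec(rv*i/n)
            rows.append([[float(v) for v in np.round(r.inv().apply(pn-p)/10,2)],[float(v) for v in np.round(np.degrees((r.inv()*rn).as_rotvec()),1)],opening]);p,r=pn,rn
    for i in range(0,len(rows),5):print(str(rows[i:i+5]).replace(' ',''))
    return p,r
def now():
    st=readout.state();q=R.from_euler('xyz',st['tcp_rot']).as_matrix()
    print('t',round(st['t'],2),'tcp',np.round(st['eef_pos'],1),'zdir',np.round(q[:,2],3),'ydir',np.round(q[:,1],3),'open',round(st['opening']*95.1,1),'F',np.round(st['ft_force'],1),'M',np.round(st['moment'],2),'j',np.round(st['joints'],3))
    open('log.txt','a').write(repr([list(map(float,st[k])) for k in('joints','eef_pos','tcp_rot')])+'\n')
E
python3 - <<'E'
from h import *
now()
plan([([300,550,320],tool(50)),([560,200,330],tool(20)),([600,-100,330],tool(0)),([520,-340,220],tool(-5))],9.5)
E
```

```text
t 1.2 tcp [164.7 602.9 214.6] zdir [0.264 0.965 0.   ] ydir [ 0.  0. -1.] open 95.2 F [-0.6 -0.1 -0.6] M [ 0.03 -0.   -0.03] j [ 1.198  0.491  1.559  0.     1.092 -0.106]
[[[3.61,-2.63,-0.38],[-0.0,6.2,-0.0],9.5],[[3.63,-2.63,0.01],[-0.0,6.2,-0.0],9.5],[[3.61,-2.63,0.4],[-0.0,6.2,-0.0],9.5],[[3.55,-2.63,0.78],[-0.0,6.2,-0.0],9.5],[[5.3,-0.12,-1.26],[0.0,3.8,0.0],9.5]]
[[[5.37,-0.12,-0.91],[0.0,3.8,0.0],9.5],[[5.42,-0.12,-0.56],[0.0,3.7,0.0],9.5],[[5.45,-0.12,-0.2],[-0.0,3.8,-0.0],9.5],[[5.45,-0.12,0.15],[-0.0,3.8,0.0],9.5],[[5.43,-0.12,0.51],[0.0,3.8,0.0],9.5]]
[[[5.38,-0.12,0.86],[-0.0,3.7,-0.0],9.5],[[5.31,-0.12,1.21],[-0.0,3.7,0.0],9.5],[[4.93,0.0,-1.08],[0.0,3.3,0.0],9.5],[[4.98,0.0,-0.8],[0.0,3.3,0.0],9.5],[[5.02,0.0,-0.5],[0.0,3.3,0.0],9.5]]
[[[5.04,0.0,-0.21],[0.0,3.3,0.0],9.5],[[5.04,0.0,0.08],[-0.0,3.3,-0.0],9.5],[[5.03,0.0,0.37],[0.0,3.3,0.0],9.5],[[4.8,2.2,-1.6],[-0.0,1.0,-0.0],9.5],[[4.83,2.2,-1.52],[0.0,1.0,0.0],9.5]]
[[[4.85,2.2,-1.43],[-0.0,1.0,-0.0],9.5],[[4.88,2.2,-1.35],[0.0,1.0,-0.0],9.5],[[4.9,2.2,-1.26],[0.0,1.0,0.0],9.5]]
```

Request:
apply_moves([
  [[3.6, -2.6, -0.4], [0, 6.2, 0], 9.5],
  [[3.6, -2.6, 0], [0, 6.2, 0], 9.5],
  [[3.6, -2.6, 0.4], [0, 6.2, 0], 9.5],
  [[3.5, -2.6, 0.8], [0, 6.2, 0], 9.5],
  [[5.3, -0.1, -1.3], [0, 3.8, 0], 9.5],
])

```text
t: 1.82
eef_pos: [333.4, 504.8, 322.0]
tcp_rot: [-1.572, -0.001, -0.777]
ft_force: [0.4, -0.4, -1.1]
opening: 0.998
```

Request:
apply_moves([
  [[5.4, -0.1, -0.9], [0, 3.8, 0], 9.5],
  [[5.4, -0.1, -0.6], [0, 3.7, 0], 9.5],
  [[5.4, -0.1, -0.2], [0, 3.8, 0], 9.5],
  [[5.4, -0.1, 0.2], [0, 3.8, 0], 9.5],
  [[5.4, -0.1, 0.5], [0, 3.8, 0], 9.5],
])

```text
t: 2.45
eef_pos: [495.7, 276.8, 328.3]
tcp_rot: [-1.569, -0.001, -1.117]
ft_force: [-0.0, -0.4, 0.4]
opening: 0.999
```

Request:
apply_moves([
  [[5.4, -0.1, 0.9], [0, 3.7, 0], 9.5],
  [[5.3, -0.1, 1.2], [0, 3.7, 0], 9.5],
  [[4.9, 0, -1.1], [0, 3.3, 0], 9.5],
  [[5, 0, -0.8], [0, 3.3, 0], 9.5],
  [[5, 0, -0.5], [0, 3.3, 0], 9.5],
])

```text
t: 3.08
eef_pos: [577.0, 28.8, 330.2]
tcp_rot: [-1.569, -0.0, -1.43]
ft_force: [-0.2, 1.6, 0.1]
opening: 1.001
```

Run:
```python
from h import *
now()
plan([([600,-100,320],tool(0)),([520,-335,220],tool(-5))],9.5)
```

```text
t 3.08 tcp [577.   28.8 330.2] zdir [0.99  0.141 0.002] ydir [ 0.002  0.    -1.   ] open 95.2 F [-0.2  1.6  0.1] M [-0.09 -0.03  0.02] j [-0.065  0.327  1.512  0.     1.301 -0.206]
[[[4.36,0.34,0.15],[-0.0,2.7,-0.0],9.5],[[4.35,0.34,0.36],[-0.0,2.7,-0.0],9.5],[[4.33,0.34,0.56],[-0.0,2.7,-0.0],9.5],[[4.7,2.0,-1.6],[0.0,1.0,0.0],9.5],[[4.73,2.0,-1.52],[0.0,1.0,-0.0],9.5]]
[[[4.75,2.0,-1.43],[-0.0,1.0,0.0],9.5],[[4.78,2.0,-1.35],[0.0,1.0,0.0],9.5],[[4.8,2.0,-1.27],[0.0,1.0,0.0],9.5]]
```

Tracking is nearly exact, so I continue.

Request:
apply_moves([
  [[4.4, 0.3, 0.2], [0, 2.7, 0], 9.5],
  [[4.4, 0.3, 0.4], [0, 2.7, 0], 9.5],
  [[4.3, 0.3, 0.6], [0, 2.7, 0], 9.5],
  [[4.7, 2, -1.6], [0, 1, 0], 9.5],
  [[4.7, 2, -1.5], [0, 1, 0], 9.5],
])

```text
t: 3.7
eef_pos: [569.2, -202.3, 281.1]
tcp_rot: [-1.565, -0.001, -1.613]
ft_force: [-0.1, -0.8, -0.4]
opening: 0.997
```

Request:
apply_moves([
  [[4.7, 2, -1.4], [0, 1, 0], 9.5],
  [[4.8, 2, -1.4], [0, 1, 0], 9.5],
  [[4.8, 2, -1.3], [0, 1, 0], 9.5],
  [[0, 0, 0], [0, 0, 0], 9.5],
  [[0, 0, 0], [0, 0, 0], 9.5],
])

```text
t: 4.32
eef_pos: [516.6, -349.5, 217.9]
tcp_rot: [-1.566, 0.001, -1.671]
ft_force: [-0.5, -0.3, 0.9]
opening: 0.997
```

Run:
```python
from h import *
now()
p,T=shot('wrist','w1.png');print(T[:3,3],np.round(T[:3,:3],2))
for n in ['reacher_grip','reacher_trigger','reacher_tube']: print(n,net(p,T,n)[:3])
p,T=shot('top')
for uv in [(482.5,228),(483.5,210),(485,170),(486,150)]: print(ray(p,T,uv,17))
for n in ['reacher_grip','reacher_trigger','reacher_tube']: print(n,net(p,T,n)[:3])
```

```text
t 4.33 tcp [ 516.6 -349.5  217.9] zdir [ 0.995 -0.1    0.005] ydir [ 0.005  0.    -1.   ] open 94.8 F [-0.5 -0.3  0.9] M [-0.1   0.04 -0.07] j [-0.702  0.485  1.561  0.003  1.092 -0.604]
[ 524.3826014  -269.16898483  387.53724309] [[ 0.99 -0.1  -0.02]
 [-0.1  -0.95 -0.28]
 [ 0.    0.29 -0.96]]
reacher_grip [(0.75, array([ 503.8, -347.2,   14.2]))]
reacher_trigger [(0.6, array([ 531.6, -349.7,   19. ]))]
reacher_tube [(0.66, array([ 627.8, -309.4,   17.6]))]
[ 578.87793981 -307.0866858    17.        ]
[ 618.91813738 -311.21363367   17.        ]
[ 709.16808363 -319.07434135   17.        ]
[ 754.9927614  -323.72325727   17.        ]
reacher_grip [(0.97, array([ 505.8, -344.8,   16.8]))]
reacher_trigger [(0.5, array([ 531.3, -349.9,   17.5]))]
reacher_tube [(0.65, array([ 631.9, -308.9,   17.8]))]
```

View pics/w1.png

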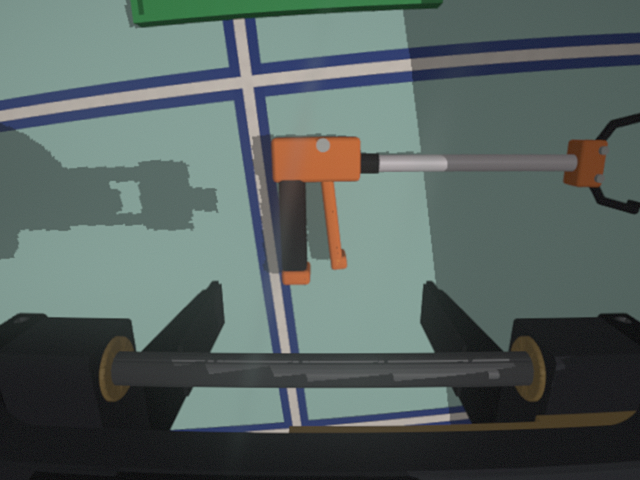

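The wrist view shows the grip at about (294, 225) and the trigger at about (333, 225). The tube lies along row 162, parallel to the finger opening. The nets and the rays agree on the grip at about (504.5, −346, 17) and a heading of −5.4°.

Run:
```python
from h import *
p,T=shot('wrist')
for uv in [(282,222),(305,222),(322,222),(338,222),(311,222),(380,163),(565,163)]: print(uv,ray(p,T,uv,20))
now()
e=plan([([504.5,-346,90],tool(-5.5)),([504.5,-346,5],tool(-5.5))],9.5)
```

```text
(282, 222) [ 478.90439059 -352.6537045    20.        ]
(305, 222) [ 501.06402727 -354.90170868   20.        ]
(322, 222) [ 517.4355633  -356.55631485   20.        ]
(338, 222) [ 532.85050041 -358.10941937   20.        ]
(311, 222) [ 506.84214204 -355.48628249   20.        ]
(380, 163) [ 576.77490591 -305.7679465    20.        ]
(565, 163) [ 754.50650649 -321.61560602   20.        ]
t 4.78 tcp [ 516.7 -349.2  217.9] zdir [ 0.995 -0.099  0.005] ydir [ 0.005 -0.    -1.   ] open 95.0 F [-0.5 -0.1  0.5] M [-0.12  0.03 -0.02] j [-0.702  0.484  1.561  0.003  1.092 -0.604]
[[[-0.07,4.26,-0.44],[-0.1,-0.1,-0.0],9.5],[[-0.07,4.26,-0.43],[-0.1,-0.1,-0.0],9.5],[[-0.07,4.26,-0.42],[-0.1,-0.1,-0.0],9.5],[[-0.0,4.25,-0.0],[0.0,0.0,0.0],9.5],[[-0.0,4.25,-0.0],[0.0,0.0,0.0],9.5]]
```

Request:
apply_moves([
  [[-0.1, 4.2, -0.4], [-0.1, -0.1, 0], 9.5],
  [[-0.1, 4.2, -0.4], [-0.1, -0.1, 0], 9.5],
  [[-0.1, 4.2, -0.3], [-0.1, -0.1, 0], 9.5],
  [[0, 4, 0], [0, 0, 0], 9.5],
  [[0, 3.5, 0], [0, 0, 0], 9.5],
])

```text
t: 5.4
eef_pos: [508.8, -346.1, 15.1]
tcp_rot: [-1.564, -0.005, -1.663]
ft_force: [0.9, -1.0, -0.4]
opening: 1.001
```

Run:
```python
from h import *
now()
p,T=shot('wrist','w2.png')
for n in ['reacher_grip','reacher_trigger','reacher_tube']: print(n,net(p,T,n)[:3])
```

```text
t 5.4 tcp [ 508.8 -346.1   15.1] zdir [ 0.996 -0.092  0.007] ydir [ 0.006 -0.005 -1.   ] open 95.2 F [ 0.9 -1.  -0.4] M [-0.11  0.01  0.01] j [-0.704  0.724  1.749 -0.     0.66  -0.612]
reacher_grip [(0.9, array([ 503. , -347.8,   12. ]))]
reacher_trigger [(0.9, array([ 530.5, -348. ,   19.6])), (0.5, array([ 627.7, -308.1,   16.4]))]
reacher_tube []
```

View pics/w2.png

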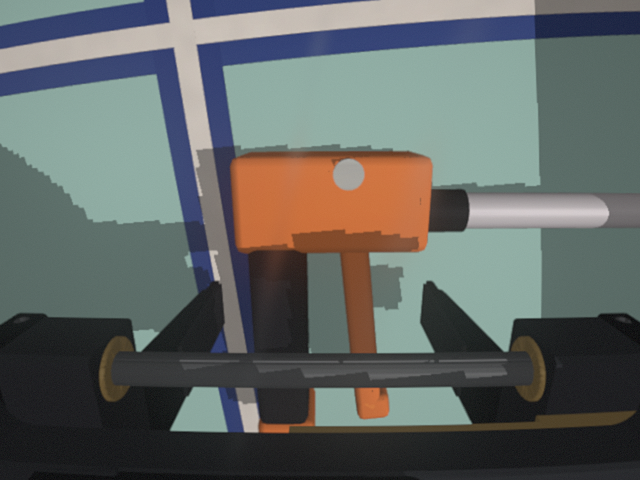

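Request:
apply_moves([
  [[0, 0.9, -0.4], [0, 0, 0], 9.5],
  [[0, 0.1, 0], [0, 0, 0], 7],
  [[0, 0, 0], [0, 0, 0], 5.3],
  [[0, 0, 0], [0, 0, 0], 5.2],
  [[0, 0, 0], [0, 0, 0], 5.2],
])

```text
t: 6.22
eef_pos: [506.5, -347.2, 10.8]
tcp_rot: [-1.559, -0.009, -1.663]
ft_force: [-0.2, -0.4, 0.3]
opening: 0.633
```

Run:
```python
from h import *
now()
```

```text
t 6.22 tcp [ 506.5 -347.2   10.8] zdir [ 0.996 -0.092  0.012] ydir [ 0.011 -0.01  -1.   ] open 60.2 F [-0.2 -0.4  0.3] M [-0.09  0.1   0.01] j [-0.708  0.728  1.759 -0.     0.64  -0.616]
```

Run:
```python
from h import *
plan([([505.8,-346.5,5],tool(-5.4))],6.5)
```

```text
[[[-0.07,0.58,-0.08],[-0.7,0.1,0.5],6.5]]
```

Request:
apply_moves([
  [[0, 0.5, -0.1], [-0.7, 0, 0.5], 6.5],
  [[0, 0.3, 0], [-0.3, 0, 0.2], 6.2],
  [[0, 0.1, 0], [0, 0, 0], 5.2],
  [[0, 0, 0], [0, 0, 0], 5.2],
  [[0, 0, 0], [0, 0, 0], 5.2],
])

```text
t: 6.85
eef_pos: [505.3, -347.2, 1.0]
tcp_rot: [-1.578, 0.005, -1.663]
ft_force: [-1.7, -0.0, 0.7]
opening: 0.55
```

Run:
```python
from h import *
now()
```

```text
t 6.85 tcp [ 505.3 -347.2    1. ] zdir [ 0.996 -0.092 -0.007] ydir [-0.007  0.005 -1.   ] open 52.3 F [-1.7 -0.   0.7] M [-0.25  0.15 -0.18] j [-0.71   0.748  1.748 -0.     0.655 -0.617]
```

```bash
cat >> h.py <<'E'
C=np.array([[0,0,-1],[-1,0,0],[0,1,0.]])
def fkR(j,s4=1):
    return R.from_euler('ZYZYZ',[j[0],j[1]+j[2],s4*j[3],j[4],j[5]]) *R.from_matrix(C)
def wrist(rot,j1,j23):
    b=(R.from_euler('ZY',[j1,j23]).inv()*rot*R.from_matrix(C).inv()).as_euler('ZYZ')
    return b
E
sed -i "s/R.from_euler('ZYZYZ',\[j\[0\],j\[1\]+j\[2\],s4\*j\[3\],j\[4\],j\[5\]\])/R.from_euler('ZY',[j[0],j[1]+j[2]])*R.from_euler('ZYZ',[s4*j[3],j[4],j[5]])/" h.py
python3 - <<'E'
from h import *
L=[eval(l) for l in open('log.txt')]
for j,p,r in L: print(np.round(np.degrees((fkR(j).inv()*R.from_euler('xyz',r)).magnitude()),2),end=' ')
A=[];b=[]
for j,p,r in L:
    j23=j[1]+j[2]
    A.append([1,0,np.sin(j[1]),np.cos(j23),np.sin(j23)]);b.append(np.hypot(p[0],p[1]))
    A.append([0,1,np.cos(j[1]),-np.sin(j23),np.cos(j23)]);b.append(p[2])
x,res,rk,sv=np.linalg.lstsq(A,b,rcond=None);print(np.round(x,1),rk,np.round(sv,3),np.round(np.array(A)@x-b,2))
for th in (25,30,35,40):
  for j1 in(-.2,0,.15):
    print(th,j1,[np.round(wrist(tool(90,th),j1,q),2) for q in(1.7,2.0,2.3)])
plan([([505,-347,120],tool(-5.3))],5.2)
E
```

```text
0.0 0.0 0.0 0.0 0.0 0.0 0.0 [ 12.8 -63.3 549.4  19.9 408.9] 5 [4.558 3.712 0.473 0.47  0.029] [ 0.46  0.41  0.49 -0.67 -0.45  0.33 -0.51  0.33 -0.87 -0.15 -2.54 -0.3
  3.43  0.05]
25 -0.2 [array([-0.44,  1.37, -1.7 ]), array([-0.48,  1.1 , -1.56]), array([-0.59,  0.84, -1.37])]
25 0 [array([-0.44,  1.45, -1.52]), array([-0.47,  1.18, -1.38]), array([-0.56,  0.92, -1.21])]
25 0.15 [array([-0.43,  1.52, -1.38]), array([-0.46,  1.25, -1.25]), array([-0.53,  0.98, -1.09])]
30 -0.2 [array([-0.53,  1.36, -1.68]), array([-0.58,  1.1 , -1.51]), array([-0.7 ,  0.86, -1.3 ])]
30 0 [array([-0.53,  1.46, -1.51]), array([-0.57,  1.2 , -1.35]), array([-0.66,  0.96, -1.15])]
30 0.15 [array([-0.52,  1.53, -1.38]), array([-0.54,  1.27, -1.22]), array([-0.62,  1.02, -1.04])]
35 -0.2 [array([-0.61,  1.35, -1.66]), array([-0.68,  1.11, -1.47]), array([-0.81,  0.89, -1.23])]
35 0 [array([-0.61,  1.47, -1.5 ]), array([-0.66,  1.22, -1.31]), array([-0.75,  0.99, -1.1 ])]
35 0.15 [array([-0.6 ,  1.55, -1.37]), array([-0.63,  1.3 , -1.2 ]), array([-0.7 ,  1.07, -1.  ])]
40 -0.2 [array([-0.7 ,  1.34, -1.64]), array([-0.77,  1.12, -1.43]), array([-0.91,  0.92, -1.16])]
40 0 [array([-0.7 ,  1.47, -1.49]), array([-0.75,  1.25, -1.28]), array([-0.84,  1.04, -1.05])]
40 0.15 [array([-0.69,  1.57, -1.37]), array([-0.71,  1.34, -1.18]), array([-0.79,  1.12, -0.96])]
[[[-0.03,-3.97,-0.04],[0.1,-0.0,-0.1],5.2],[[-0.02,-3.97,-0.03],[0.1,-0.0,-0.1],5.2],[[-0.01,-3.97,-0.02],[0.1,-0.0,-0.1],5.2]]
```

Request:
apply_moves([
  [[0, -1, 0], [0, 0, 0], 5.2],
  [[0, -2.5, 0], [0, 0, 0], 5.2],
  [[0, -4, 0], [0, 0, 0], 5.2],
  [[0, -4, 0], [0, 0, 0], 5.2],
  [[0, -4, 0], [0, 0, 0], 5.2],
])

```text
t: 7.48
eef_pos: [505.3, -346.8, 159.4]
tcp_rot: [-1.583, 0.009, -1.663]
ft_force: [0.8, 0.0, -2.2]
opening: 0.547
```

Request:
apply_moves([
  [[0, -4, 0], [0, 0, 0], 5.2],
  [[0, -3, 0], [0, 0, 0], 5.2],
  [[0, -1, 0], [0, 0, 0], 5.2],
  [[0, 0, 0], [0, 0, 0], 5.2],
  [[0, 0, 0], [0, 0, 0], 5.2],
])

```text
t: 8.1
eef_pos: [505.8, -346.7, 245.0]
tcp_rot: [-1.58, 0.007, -1.662]
ft_force: [0.2, 0.1, -2.3]
opening: 0.547
```

Run:
```python
from h import *
now()
p,T=shot('wrist','w3.png')
for n in ['reacher_grip','reacher_trigger','reacher_tube']: print(n,net(p,T,n)[:3])
p,T=shot('scene','s3.png')
for n in ['reacher_grip','reacher_trigger','reacher_tube']: print(n,net(p,T,n)[:3])
print(proj(p,T,[list(R.from_euler('xyz',readout.state()['tcp_rot']).apply([-45,-16,d])+readout.state()['eef_pos']) for d in (60,120,255,270,345)]))
```

```text
t 8.1 tcp [ 505.8 -346.7  245. ] zdir [ 0.996 -0.091 -0.01 ] ydir [-0.009  0.007 -1.   ] open 52.0 F [ 0.2  0.1 -2.3] M [-0.1   0.14 -0.01] j [-0.708  0.451  1.543 -0.     1.159 -0.617]
reacher_grip [(0.75, array([ 504.8, -347.4,  257.6]))]
reacher_trigger [(0.71, array([ 531.5, -347.1,  260.8]))]
reacher_tube [(0.78, array([ 626.5, -306.3,  259.1]))]
reacher_grip [(0.95, array([ 510.4, -348.3,  260.9]))]
reacher_trigger [(0.55, array([ 531.1, -352.4,  260.9])), (0.48, array([509.3, -79.6,   0.8]))]
reacher_tube [(0.74, array([ 529.6, -353.2,  259.6])), (0.55, array([ 628.6, -313.9,  263.1]))]
[[203.50751645 133.86464364]
 [178.24629377 145.71213586]
 [115.95765514 174.77951855]
 [108.51413262 178.23941747]
 [ 69.51253483 196.32154657]]
```

View pics/s3.png

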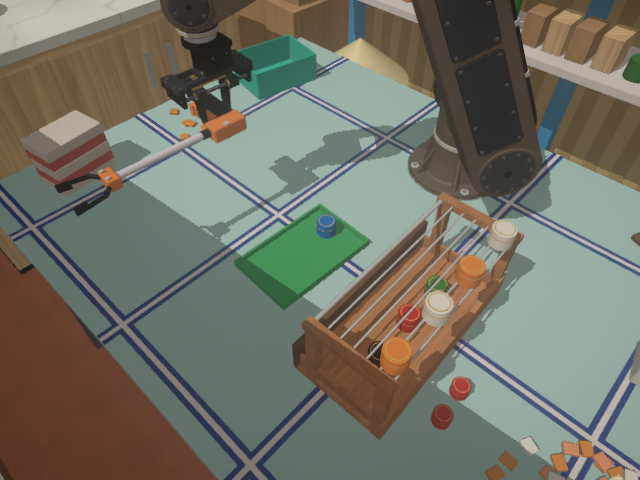

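The reacher is held and the model's pad position matches the scene picture. The tube is at about (116, 175) and the jaws at about (75, 198). Next I swing it to the pre-insert pose with heading 90° and slope 35°.

```bash
cat >> h.py <<'E'
OFF=np.array([-45,-16,345.])
def tcp_for(pad,rot,off=OFF): return np.array(pad,float)-rot.apply(off)
def pad_now(off=OFF):
    st=readout.state();return np.array(st['eef_pos'])+R.from_euler('xyz',st['tcp_rot']).apply(off)
E
python3 - <<'E'
from h import *
now();print(pad_now())
a=(tcp_for([503,30,175],tool(90,35)),tool(90,35));print(a[0])
plan([([560,-310,330],tool(30,12)),a],5.2,step=50,ang=8)
E
```

```text
t 8.5 tcp [ 506.1 -347.   245.9] zdir [ 0.996 -0.091 -0.008] ydir [-0.008  0.007 -1.   ] open 51.9 F [ 0.3  0.6 -2.2] M [-0.11  0.13  0.01] j [-0.708  0.45   1.541 -0.     1.16  -0.617]
[ 853.9126123  -333.58191825  259.25528677]
[ 548.         -261.78467826  359.77743783]
[[[-0.84,-1.69,0.99],[-2.3,-7.0,-0.8],5.2],[[-0.7,-1.74,1.02],[-2.3,-7.0,-0.8],5.2],[[-0.55,-1.79,1.03],[-2.3,-7.0,-0.8],5.2],[[-0.39,-1.83,1.01],[-2.3,-7.0,-0.8],5.2],[[-0.25,-1.88,0.98],[-2.3,-7.0,-0.8],5.2]]
[[[-0.6,-0.4,0.09],[-2.6,-6.9,-3.0],5.2],[[-0.56,-0.44,0.14],[-2.6,-6.9,-3.0],5.2],[[-0.52,-0.47,0.19],[-2.6,-6.9,-3.0],5.2],[[-0.47,-0.51,0.22],[-2.6,-6.9,-3.0],5.2],[[-0.41,-0.54,0.25],[-2.6,-6.9,-3.0],5.2]]
[[[-0.35,-0.57,0.27],[-2.6,-6.9,-3.0],5.2],[[-0.28,-0.6,0.28],[-2.6,-6.9,-3.0],5.2],[[-0.22,-0.63,0.29],[-2.6,-6.9,-3.0],5.2]]
```

Request:
apply_moves([
  [[-0.4, -1, 0.5], [-1.2, -3.5, -0.4], 5.2],
  [[-0.8, -1.7, 1], [-2.3, -7, -0.8], 5.2],
  [[-0.6, -1.8, 1], [-2.3, -7, -0.8], 5.2],
  [[-0.5, -1.8, 1], [-2.3, -7, -0.8], 5.2],
  [[-0.3, -1.9, 1], [-2.3, -7, -0.8], 5.2],
])

```text
t: 9.12
eef_pos: [554.5, -313.6, 324.4]
tcp_rot: [-1.771, 0.003, -1.096]
ft_force: [0.6, -0.3, -1.5]
opening: 0.546
```

Request:
apply_moves([
  [[-0.3, -1.4, 0.7], [-1.7, -5, -0.8], 5.2],
  [[-0.6, -0.4, 0.1], [-2.6, -6.9, -3], 5.2],
  [[-0.5, -0.5, 0.2], [-2.6, -6.9, -3], 5.2],
  [[-0.5, -0.5, 0.2], [-2.6, -6.9, -3], 5.2],
  [[-0.4, -0.5, 0.2], [-2.6, -6.9, -3], 5.2],
])

```text
t: 9.75
eef_pos: [558.5, -282.2, 353.0]
tcp_rot: [-2.0, -0.036, -0.464]
ft_force: [0.1, -0.3, -1.7]
opening: 0.55
```

Run:
```python
from h import *
now();print(pad_now())
a=(tcp_for([503,30,175],tool(90,35)),tool(90,35));print(a[0])
plan([a],5.2,step=50,ang=8)
```

```text
t 9.75 tcp [ 558.5 -282.2  353. ] zdir [ 0.42   0.806 -0.416] ydir [-0.157 -0.387 -0.909] open 52.3 F [ 0.1 -0.3 -1.7] M [ 0.18 -0.12 -0.04] j [-0.392  0.408  1.392 -0.441  1.36  -1.393]
[665.71700773  22.29041115 222.37136112]
[ 548.         -261.78467826  359.77743783]
[[[-0.46,-0.31,0.23],[-2.4,-6.0,-2.9],5.2],[[-0.41,-0.34,0.26],[-2.4,-6.0,-2.9],5.2],[[-0.37,-0.37,0.29],[-2.4,-6.0,-2.9],5.2],[[-0.32,-0.4,0.31],[-2.4,-6.0,-2.9],5.2]]
```

Request:
apply_moves([
  [[-0.5, -0.3, 0.2], [-2.4, -6, -2.9], 5.2],
  [[-0.4, -0.3, 0.3], [-2.4, -6, -2.9], 5.2],
  [[-0.4, -0.4, 0.3], [-2.4, -6, -2.9], 5.2],
  [[-0.3, -0.4, 0.3], [-2, -5, -2.5], 5.2],
  [[0, 0, 0], [0, 0, 0], 5.2],
])

```text
t: 10.38
eef_pos: [547.3, -259.4, 359.6]
tcp_rot: [-2.177, -0.006, -0.001]
ft_force: [-0.0, -0.1, -2.2]
opening: 0.551
```

Run:
```python
from h import *
now();print(pad_now())
N=['pot_red_center','pot_green_center','pot_black_center','rack_lip','rack_upper','reacher_grip','reacher_trigger','reacher_tube']
ims=[]
for c in('wrist','scene','top'):
    p,T=shot(c);ims.append(p['img'])
    for n in N if c!='top' else N[:4]: print(c,n,[(a,list(map(float,b))) for a,b in net(p,T,n)[:2]])
    print(proj(p,T,[pad_now(OFF+[0,0,d]) for d in(-225,-77,0)]+[[503,210,58]]))
cv2.imwrite('pics/m4.png',np.hstack([ims[0],ims[1]])[:,:,::-1][::1,::1] if 0 else cv2.resize(np.vstack([ims[0][:, :],ims[1]]),(533,800))[:,:,::-1])
cv2.imwrite('pics/m4.png',np.vstack([cv2.resize(ims[0],(400,300)),cv2.resize(ims[1],(400,300))])[:,:,::-1])
```

```text
t 10.38 tcp [ 547.3 -259.4  359.6] zdir [ 0.004  0.822 -0.57 ] ydir [ 0.004 -0.57  -0.822] open 52.4 F [-0.  -0.1 -2.2] M [ 0.45  0.01 -0.01] j [-0.308  0.306  1.593 -0.645  1.124 -1.624]
[503.82656506  33.22470864 175.7624706 ]
wrist pot_red_center [(0.45, [544.9, -249.1, 366.7])]
wrist pot_green_center [(0.19, [543.2, -251.2, 371.1])]
wrist pot_black_center []
wrist rack_lip []
wrist rack_upper []
wrist reacher_grip [(0.69, [544.8, -248.0, 369.7])]
wrist reacher_trigger [(0.89, [546.5, -233.2, 361.1])]
wrist reacher_tube [(0.62, [497.9, -148.6, 303.2])]
[[604.92551385 219.64954233]
 [857.41612825 223.45306036]
 [906.78911286 226.51491868]
 [499.41767293 239.74619497]]
scene pot_red_center [(0.68, [545.4, 361.3, 17.4]), (0.64, [501.1, 210.6, 36.4])]
scene pot_green_center [(0.57, [410.1, 207.1, 39.4])]
scene pot_black_center [(0.76, [609.0, 218.6, 40.5]), (0.22, [506.7, 98.9, 82.8])]
scene rack_lip [(0.71, [508.4, 97.1, 86.4])]
scene rack_upper [(0.78, [503.9, 135.0, 178.2])]
scene reacher_grip [(0.64, [543.0, -252.4, 369.0])]
scene reacher_trigger [(0.71, [547.5, -233.1, 355.5]), (0.32, [502.5, 211.8, 40.9])]
scene reacher_tube [(0.6, [494.8, -152.8, 307.3]), (0.36, [504.9, 206.6, 1.4])]
[[276.65912187 134.39476583]
 [321.5470604  195.75601353]
 [344.63896713 227.29584295]
 [409.86488578 312.5631733 ]]
top pot_red_center [(0.68, [614.6, 363.8, 19.1]), (0.67, [549.4, 363.8, 18.1])]
top pot_green_center [(0.67, [403.4, 213.2, 41.7])]
top pot_black_center [(0.75, [610.7, 225.8, 39.6])]
top rack_lip [(0.72, [507.1, 97.1, 81.2])]
[[433.07900577 249.40459302]
 [359.60651445 255.2129947 ]
 [325.8427021  257.87097631]
 [243.97966363 265.05973483]]
```

View pics/m4.png

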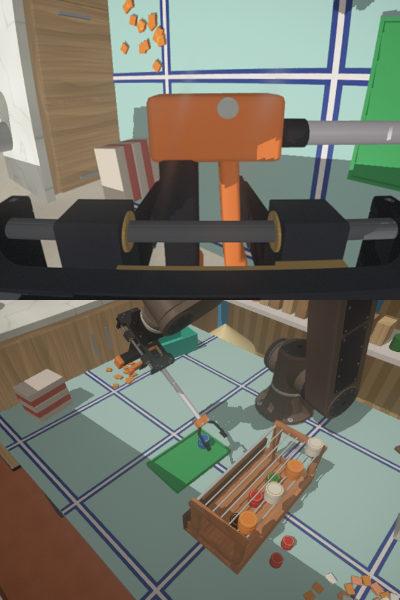

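Run:
```python
from h import *
p,T=shot('top');q,S=shot('scene')
a=cv2.resize(p['img'][210:310,200:400],(800,400),interpolation=cv2.INTER_CUBIC)
b=cv2.resize(q['img'][180:380,280:480],(600,600),interpolation=cv2.INTER_CUBIC)
cv2.imwrite('pics/m5.png',np.vstack([a[:,:], np.hstack([cv2.resize(q['img'][180:255,290:430],(747,400)),np.zeros((400,53,3),np.uint8)])])[:,:,::-1][:800])
im=cv2.imread('pics/m5.png');cv2.imwrite('pics/m5.png',cv2.resize(im,(600,600)))
# red pot centroid
for P,TT,box in((p,T,(225,300,225,265)),(q,S,(300,340,390,430))):
    im=P['img'].astype(int);m=(im[...,0]>110)&(im[...,1]<50)&(im[...,2]<70)
    m2=np.zeros_like(m);m2[box[0]:box[1],box[2]:box[3]]=m[box[0]:box[1],box[2]:box[3]]
    v,u=np.nonzero(m2);print(len(u),u.min(),u.max(),v.min(),v.max(),u.mean(),v.mean(),ray(P,TT,(u.mean(),v.mean()),50))
```

```text
43 239 255 260 275 245.86046511627907 266.3255813953488 [500.90451267 207.38327716  50.        ]
10 400 401 324 329 400.6 326.5 [536.58065318 213.78707081  50.        ]
```

View pics/m5.png

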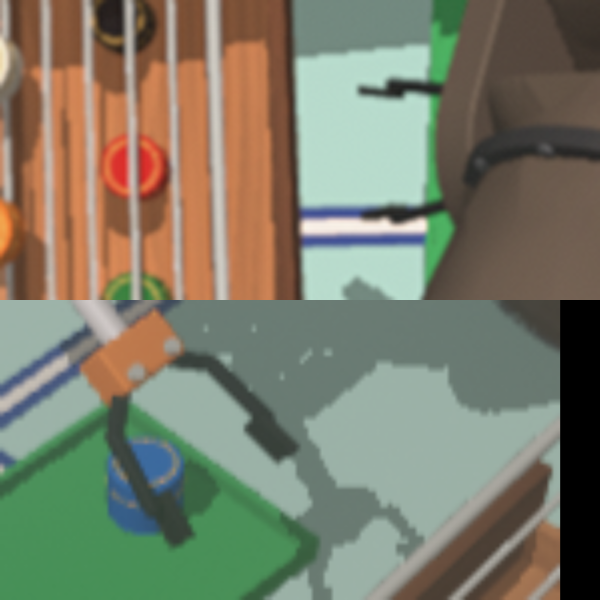

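Run:
```python
from h import *
p,T=shot('top');q,S=shot('scene')
print('pads top',ray(p,T,(325,260.5),175.7),'scene',ray(q,S,(345.9,226),175.7))
im=p['img'].astype(int);m=(im[...,0]>120)&(im[...,1]<75)&(im[...,2]<75);m[:255]=0;m[277:]=0;m[:,:230]=0;m[:,258:]=0
v,u=np.nonzero(m);print(len(u),u.min(),u.max(),v.min(),v.max())
print('pot',ray(p,T,(244.3,265),58),ray(p,T,((u.min()+u.max())/2,(v.min()+v.max())/2),45))
print(proj(p,T,[[503+23*np.cos(a),210+23*np.sin(a),z] for z in(18,58) for a in(0,1.57,3.14,4.71)]))
im=q['img'].astype(int);m=(im[...,0]>110)&(im[...,1]<60)&(im[...,2]<75);m[:300]=0;m[335:]=0;m[:,:390]=0;m[:,430:]=0
v,u=np.nonzero(m);print(len(u),u.min(),u.max(),v.min(),v.max())
print(proj(q,S,[[503+23*np.cos(a),210+23*np.sin(a),z] for z in(18,58) for a in np.arange(8)*np.pi/4]))
```

```text
pads top [499.19434134  34.17520461 175.7       ] scene [500.00174515  32.10352888 175.7       ]
137 236 255 259 275
pot [503.11562755 209.31792274  58.        ] [499.88113172 209.02749879  45.        ]
[[247.22415091 256.06775652]
 [236.75552946 266.70586228]
 [247.17506923 277.06276165]
 [257.67522056 266.397715  ]
 [244.00640264 254.24535544]
 [233.19297654 265.22749473]
 [243.94065126 275.91940344]
 [254.78750657 264.90782176]]
245 397 420 306 331
[[400.35554468 330.58429655]
 [408.89892554 333.34731693]
 [416.44223378 330.26059781]
 [418.46104387 323.24563177]
 [413.91954558 316.51407022]
 [405.57941892 313.89762396]
 [398.18430587 316.82808231]
 [395.96224644 323.69650916]
 [402.82827431 319.76517819]
 [411.64397918 322.56206011]
 [419.40476415 319.43560503]
 [421.45284727 312.33520945]
 [416.74440874 305.52670446]
 [408.14450354 302.88236266]
 [400.54024098 305.8462839 ]
 [398.27636354 312.79417758]]
```

```bash
sed -i 's/^OFF=.*/OFF=np.array([-49,-16,345.])/;s/def tcp_for(pad,rot,off=OFF)/def tcp_for(pad,rot,off=None)/' h.py; sed -i 's/rot.apply(off)$/rot.apply(OFF if off is None else off)/' h.py
python3 - <<'E'
from h import *
now();print(pad_now())
r=tool(90,35)
l=lambda y,dz=0:(tcp_for([502,y,44+(210-y)*np.tan(np.radians(35))+dz],r),r)
plan([l(60,4),l(150,3),l(207,0)],5.2,step=40)
E
```

```text
t 11.72 tcp [ 547.7 -260.1  359.4] zdir [ 0.004  0.821 -0.57 ] ydir [ 0.004 -0.57  -0.821] open 52.0 F [-0.5  1.4 -2.2] M [ 0.48 -0.03  0.05] j [-0.308  0.307  1.592 -0.645  1.124 -1.624]
[500.15690801  32.5221449  175.44486188]
[[[0.32,0.16,3.55],[-0.2,-0.3,0.2],5.2],[[-0.0,0.03,3.68],[0.0,-0.0,-0.0],5.2],[[-0.0,0.03,3.68],[-0.0,-0.0,-0.0],5.2],[[-0.0,0.03,3.68],[0.0,-0.0,-0.0],5.2],[[-0.0,0.12,3.57],[0.0,0.0,0.0],5.2]]
[[[-0.0,0.12,3.57],[-0.0,-0.0,-0.0],5.2]]
```

Request:
apply_moves([
  [[0.3, 0.1, 2.5], [-0.2, -0.3, 0.2], 5.2],
  [[0, 0.1, 3.6], [0, 0, 0], 5.2],
  [[0, 0, 3.6], [0, 0, 0], 5.2],
  [[0, 0, 3], [0, 0, 0], 5.2],
  [[0, 0, 1], [0, 0, 0], 5.2],
])

```text
t: 12.35
eef_pos: [551.1, -146.9, 277.9]
tcp_rot: [-2.182, -0.002, -0.001]
ft_force: [0.0, -0.6, -2.0]
opening: 0.543
```

Run:
```python
from h import *
now();print(pad_now())
r=tool(90,35)
l=lambda y,dz=0:(tcp_for([502,y,44+(210-y)*np.tan(np.radians(35))+dz],r),r)
plan([l(207,0)],5.2,step=30)
p,T=shot('top');q,S=shot('scene');pn=pad_now()
print(proj(p,T,pn),proj(q,S,pn))
a=cv2.resize(p['img'][230:300,230:330],(600,420),interpolation=cv2.INTER_CUBIC)
b=cv2.resize(q['img'][225:345,330:450],(420,420),interpolation=cv2.INTER_CUBIC)
im=np.hstack([a,b])[:,:,::-1];cv2.imwrite('pics/m6.png',cv2.resize(im,(800,329)))
```

```text
t 12.35 tcp [ 551.1 -146.9  277.9] zdir [ 0.002  0.819 -0.574] ydir [ 0.002 -0.574 -0.819] open 51.6 F [ 0.  -0.6 -2. ] M [ 0.45 -0.01 -0.  ] j [-0.103  0.371  1.724 -0.7    1.09  -1.325]
[502.70263065 144.82746761  92.76113706]
[[[-0.01,0.09,2.59],[0.0,-0.0,0.0],5.2],[[-0.01,0.09,2.59],[0.0,-0.0,0.0],5.2],[[-0.01,0.1,2.59],[0.0,-0.0,0.0],5.2]]
[[272.84324758 263.11806946]] [[385.4258917  283.41437553]]
```

View pics/m6.png

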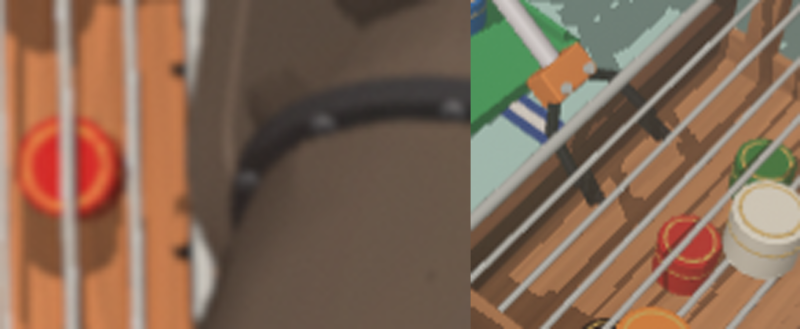

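The tips straddle the pot's line, about 2 mm off centre. I push in with a small x correction and aim slightly lower.

Request:
apply_moves([
  [[0.2, 0.1, 2.5], [0, 0, 0], 5.2],
  [[0, 0.1, 2.5], [0, 0, 0], 5.2],
  [[0, 0.1, 2], [0, 0, 0], 5.2],
  [[0, 0.1, 0.8], [0, 0, 0], 5.2],
  [[0, 0, 0], [0, 0, 0], 5.2],
])

```text
t: 13.08
eef_pos: [555.7, -89.0, 233.3]
tcp_rot: [-2.184, -0.009, -0.004]
ft_force: [0.8, -0.7, -2.4]
opening: 0.548
```

Run:
```python
from h import *
now();print(pad_now())
q,S=shot('scene');p,T=shot('top');pn=pad_now()
print(proj(p,T,pn),proj(q,S,[pn,[502,210,38]]))
b=cv2.resize(q['img'][240:350,330:460],(780,660),interpolation=cv2.INTER_CUBIC)[:600]
cv2.imwrite('pics/m7.png',b[:,:,::-1])
```

```text
t 13.07 tcp [555.7 -89.  233.3] zdir [ 0.009  0.818 -0.575] ydir [ 0.005 -0.575 -0.818] open 52.1 F [ 0.8 -0.7 -2.4] M [0.5  0.04 0.  ] j [ 0.003  0.431  1.761 -0.715  1.072 -1.169]
[509.66719707 202.60943256  47.45561221]
[[248.37397142 262.17763013]] [[404.01059743 315.31434917]
 [408.81688305 317.78923212]]
```

View pics/m7.png

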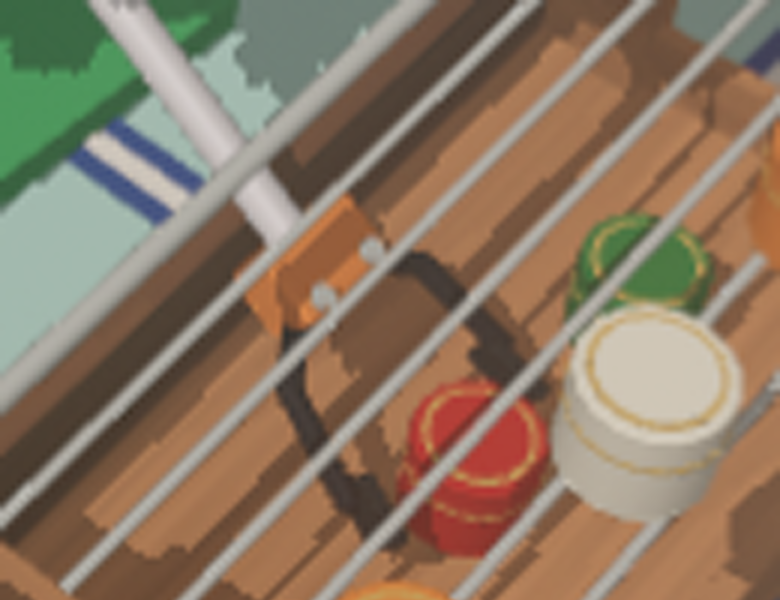

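Both jaw arms flank the red pot but stop about 8 mm short, and the pads are about 6 mm toward +x. I correct that before squeezing.

Run:
```python
from h import *
r=tool(90,35)
plan([(tcp_for([502.5,207.5,43],r),r)],5.2,step=30)
```

```text
[[[-0.43,0.19,0.73],[0.1,-0.5,0.3],5.2]]
```

Request:
apply_moves([
  [[-0.4, 0.1, 0.4], [0.1, -0.5, 0.3], 5.2],
  [[-0.1, 0.1, 0.4], [0, 0, 0], 5.2],
  [[0, 0, 0], [0, 0, 0], 5.2],
  [[0, 0, 0], [0, 0, 0], 5.2],
  [[0, 0, 0], [0, 0, 0], 5.2],
])

```text
t: 13.8
eef_pos: [550.5, -84.4, 227.9]
tcp_rot: [-2.182, -0.001, -0.001]
ft_force: [0.4, -0.2, -1.8]
opening: 0.545
```

Run:
```python
from h import *
now();print(pad_now())
r=tool(90,35)
plan([(tcp_for([502.5,207.5,43],r),r)],5.2,step=30)
```

```text
t 13.8 tcp [550.5 -84.4 227.9] zdir [ 0.002  0.819 -0.574] ydir [ 0.    -0.574 -0.819] open 51.8 F [ 0.4 -0.2 -1.8] M [ 0.42 -0.06 -0.06] j [ 0.01   0.433  1.774 -0.714  1.068 -1.161]
[502.11643899 207.33145324  42.92451522]
[[[0.1,0.0,0.02],[0.0,-0.1,0.0],5.2]]
```

Request:
apply_moves([
  [[0, 0, 0], [0, 0, 0], 4.9],
  [[0, 0, 0], [0, 0, 0], 4.7],
  [[0, 0, 0], [0, 0, 0], 4.5],
  [[0, 0, 0], [0, 0, 0], 4.3],
  [[0, 0, 0], [0, 0, 0], 4.2],
])

```text
t: 14.42
eef_pos: [550.9, -84.4, 228.2]
tcp_rot: [-2.182, -0.003, -0.002]
ft_force: [1.4, 0.2, -0.1]
opening: 0.474
```

Request:
apply_moves([
  [[0, 0, 0], [0, 0, 0], 4.0],
  [[0, 0, 0], [0, 0, 0], 4.0],
  [[0, 0, 0], [0, 0, 0], 3.8],
  [[0, 0, 0], [0, 0, 0], 3.8],
  [[0, 0, 0], [0, 0, 0], 3.8],
])

```text
t: 15.05
eef_pos: [550.9, -84.4, 228.2]
tcp_rot: [-2.182, -0.003, -0.002]
ft_force: [0.2, -0.1, -1.0]
opening: 0.47
```

Run:
```python
from h import *
now();print(pad_now())
q,S=shot('scene');pn=pad_now()
b=cv2.resize(q['img'][240:340,330:460],(780,600),interpolation=cv2.INTER_CUBIC)
cv2.imwrite('pics/m8.png',b[:,:,::-1])
```

```text
t 15.05 tcp [550.9 -84.4 228.2] zdir [ 0.003  0.819 -0.574] ydir [ 0.001 -0.574 -0.819] open 44.7 F [ 0.2 -0.1 -1. ] M [ 0.45 -0.09 -0.06] j [ 0.01   0.433  1.774 -0.714  1.067 -1.16 ]
[502.88567549 207.43252545  43.22163084]
```

View pics/m8.png

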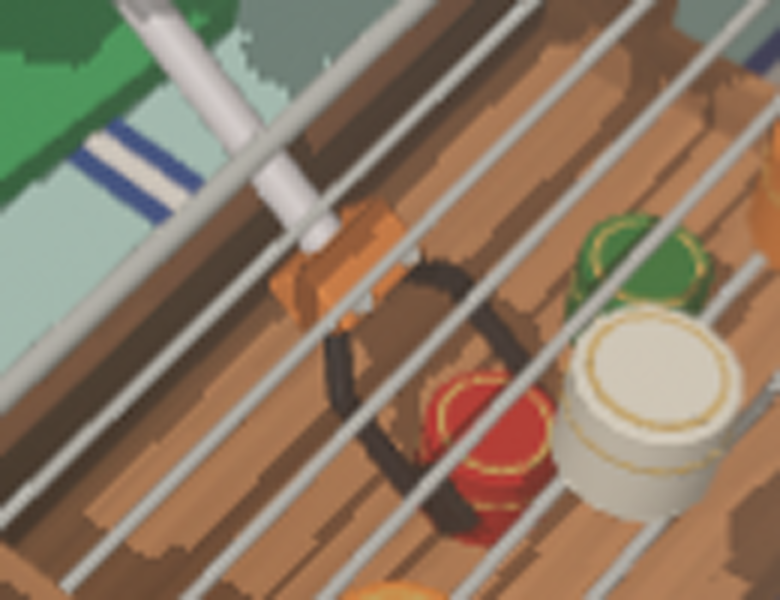

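The opening stalled at 44.7 mm and both pads are against the red pot, so it is gripped. I lift straight up about 38 mm.

Request:
apply_moves([
  [[0, -0.4, -0.3], [0, 0, 0], 3.8],
  [[0, -0.7, -0.5], [0, 0, 0], 3.8],
  [[0, -0.8, -0.6], [0, 0, 0], 3.8],
  [[0, -0.8, -0.5], [0, 0, 0], 3.8],
  [[0, -0.4, -0.3], [0, 0, 0], 3.8],
])

```text
t: 15.72
eef_pos: [550.6, -84.7, 269.0]
tcp_rot: [-2.182, -0.002, -0.001]
ft_force: [0.3, 0.6, -2.5]
opening: 0.471
```

Run:
```python
from h import *
now();print(pad_now())
q,S=shot('scene')
N=['pot_red_center','reacher_tube','pot_green_center','pot_black_center']
for n in N: print(n,net(q,S,n)[:3])
r=tool(90,35);t=np.tan(np.radians(35));pn=pad_now()
plan([(tcp_for([502.9,150,pn[2]+(pn[1]-150)*t],r),r),(tcp_for([502.9,20,pn[2]+(pn[1]-150)*t],r),r)],3.8,step=35)
```

```text
t 15.72 tcp [550.6 -84.7 269. ] zdir [ 0.002  0.819 -0.574] ydir [ 0.001 -0.574 -0.819] open 44.8 F [ 0.3  0.6 -2.5] M [ 0.28 -0.03 -0.02] j [ 0.01   0.386  1.726 -0.684  1.14  -1.229]
[502.2534997  206.98707887  83.92861957]
pot_red_center [(0.91, array([548.2, 362.9,  13.6])), (0.67, array([494.3, 210.5,  75.1])), (0.56, array([616.3, 364.9,  12.2]))]
reacher_tube [(0.81, array([496.8,  21.3, 211.8]))]
pot_green_center [(0.78, array([409.8, 206.6,  39.2])), (0.65, array([549. , -78.6, 280.1]))]
pot_black_center [(0.64, array([606.6, 218.9,  40.1])), (0.57, array([422.6, -93.1,  26.2]))]
[[[0.08,0.01,-3.47],[0.0,-0.0,-0.0],3.8],[[0.08,0.01,-3.47],[0.0,-0.0,-0.0],3.8],[[0.0,1.86,-2.66],[0.0,0.0,0.0],3.8],[[0.0,1.86,-2.66],[0.0,0.0,0.0],3.8],[[0.0,1.86,-2.66],[0.0,0.0,0.0],3.8]]
[[[0.0,1.86,-2.66],[0.0,0.0,0.0],3.8]]
```

The pot rose with the jaws and its centre is at about z = 75. Now I withdraw.

Request:
apply_moves([
  [[0, 0, -2.5], [0, 0, 0], 3.8],
  [[0, 0, -3], [0, 0, 0], 3.8],
  [[0, 0.3, -1.5], [0, 0, 0], 3.8],
  [[0, 1.7, -2.5], [0, 0, 0], 3.8],
  [[0, 1.8, -2.6], [0, 0, 0], 3.8],
])

```text
t: 16.6
eef_pos: [550.2, -206.9, 304.5]
tcp_rot: [-2.181, 0.003, 0.002]
ft_force: [0.0, -0.3, -1.7]
opening: 0.471
```

Run:
```python
from h import *
now();print(pad_now())
q,S=shot('scene')
print(net(q,S,'pot_red_center')[:4])
r=tool(90,35);pn=pad_now()
plan([(tcp_for([502.9,20,pn[2]],r),r)],3.8,step=35)
```

```text
t 16.6 tcp [ 550.2 -206.9  304.5] zdir [-0.004  0.819 -0.573] ydir [-0.002 -0.573 -0.819] open 44.8 F [ 0.  -0.3 -1.7] M [ 0.33 -0.06  0.01] j [-0.212  0.348  1.683 -0.689  1.081 -1.461]
[499.97007914  84.81630533 119.9608363 ]
[(0.92, array([492.9,  88.9, 111.8])), (0.9, array([617.2, 370.5,  13.9])), (0.67, array([545.5, 361. ,  12.6]))]
[[[0.11,1.81,-2.6],[-0.0,0.0,-0.1],3.8],[[0.11,1.81,-2.6],[-0.0,0.0,-0.1],3.8]]
```

Run:
```python
from h import *
r=tool(90,35);pn=pad_now()
plan([(tcp_for([503,40,118],r),r),(tcp_for([567,-83,80],r),r)],3.8,step=35)
```

```text
[[[0.11,1.31,-1.73],[-0.0,0.0,-0.1],3.8],[[0.11,1.31,-1.73],[-0.0,0.0,-0.1],3.8],[[1.28,2.03,-1.58],[-0.0,-0.0,0.0],3.8],[[1.28,2.03,-1.58],[-0.0,-0.0,0.0],3.8],[[1.28,2.03,-1.58],[-0.0,-0.0,0.0],3.8]]
[[[1.28,2.03,-1.58],[-0.0,-0.0,0.0],3.8],[[1.28,2.03,-1.58],[-0.0,-0.0,0.0],3.8]]
```

Request:
apply_moves([
  [[0.1, 1.3, -1.7], [0, 0, -0.1], 3.8],
  [[0.1, 1.3, -1.7], [0, 0, 0], 3.8],
  [[1.2, 2, -1.6], [0, 0, 0], 3.8],
  [[1.2, 2, -1.6], [0, 0, 0], 3.8],
  [[1.2, 2, -1.6], [0, 0, 0], 3.8],
])

```text
t: 17.32
eef_pos: [590.2, -328.6, 277.8]
tcp_rot: [-2.18, 0.003, 0.002]
ft_force: [-1.1, -0.0, -3.2]
opening: 0.475
```

Request:
apply_moves([
  [[1.2, 2, -1.6], [0, 0, 0], 3.8],
  [[0.6, 1, -0.8], [0, 0, 0], 3.8],
  [[0, 0, 0], [0, 0, 0], 3.8],
  [[0, 0, 0], [0, 0, 0], 3.8],
  [[0, 0, 0], [0, 0, 0], 3.8],
])

```text
t: 17.95
eef_pos: [609.6, -369.2, 263.1]
tcp_rot: [-2.178, 0.006, -0.0]
ft_force: [0.5, -0.3, -2.7]
opening: 0.472
```

Run:
```python
from h import *
now();print(pad_now())
q,S=shot('scene');p,T=shot('top')
for n in ['pot_red_center','tray','pot_blue_center']: print(n,net(q,S,n)[:2],net(p,T,n)[:3])
r=tool(90,35);pn=pad_now();print(proj(q,S,pn),proj(p,T,pn))
b=cv2.resize(q['img'][150:330,200:420],(733,600),interpolation=cv2.INTER_CUBIC)
cv2.imwrite('pics/m9.png',b[:,:,::-1])
plan([(tcp_for([567,-83,60],r),r)],3.8,step=35)
```

```text
t 17.95 tcp [ 609.6 -369.2  263.1] zdir [-0.003  0.821 -0.571] ydir [-0.005 -0.571 -0.821] open 44.9 F [ 0.5 -0.3 -2.7] M [ 0.27 -0.04  0.03] j [-0.439  0.523  1.5   -0.686  0.96  -1.652]
[559.58637651 -76.79450989  79.6088487 ]
pot_red_center [(0.89, array([617.6, 367.7,  15.8])), (0.68, array([545.8, 361.7,  14. ]))] [(0.82, array([551.6, -76.6,  69.1])), (0.82, array([548.3, 367.6,  20.1])), (0.6, array([615.1, 365.3,  12.7]))]
tray [(0.98, array([ 5.037e+02, -8.090e+01, -2.000e-01]))] [(0.75, array([514.8, -84. ,   1.7]))]
pot_blue_center [(0.9, array([423.4, -92.9,  25. ]))] [(0.46, array([427. , -84.5,  24.6]))]
[[287.96886991 245.68874315]] [[379.85100676 234.7017777 ]]
[[[0.65,1.78,0.62],[-0.2,0.2,-0.3],3.8]]
```

View pics/m9.png

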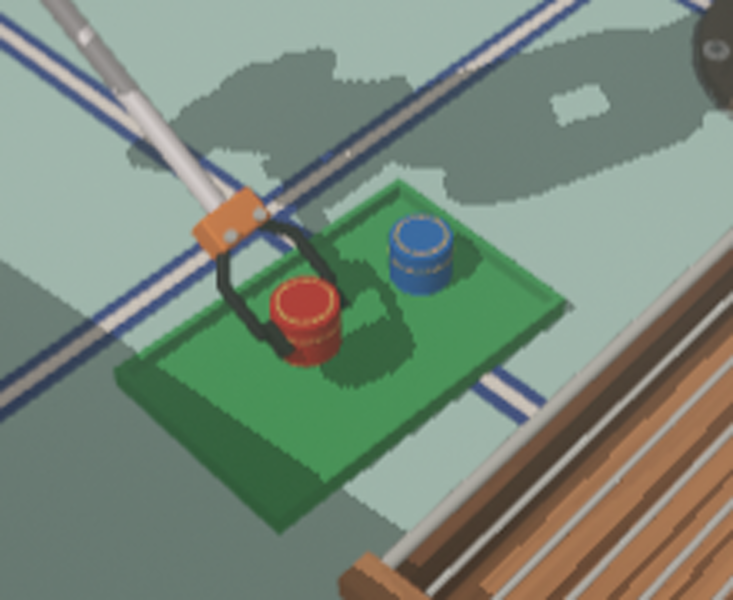

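The picture shows the red pot held upright over the free half at crop (305, 320), with the blue pot clear at (420, 255). I shift it +12 mm in x and −5 mm in y, then lower it.

Run:
```python
from h import *
r=tool(90,35);s=readout.state();c=np.array(s['eef_pos'])
p=c+np.array([12,-5,0]);
plan([(p,r),(p+[0,0,-34],r)],3.8,step=15)
```

```text
[[[1.2,0.28,-0.41],[-0.2,0.2,-0.3],3.8],[[0.0,0.93,0.65],[0.0,0.0,-0.0],3.8],[[0.0,0.93,0.65],[-0.0,0.0,-0.0],3.8],[[0.0,0.93,0.65],[0.0,0.0,-0.0],3.8]]
```

Request:
apply_moves([
  [[1.2, 0.3, -0.4], [-0.2, 0.2, -0.3], 3.8],
  [[0, 0.9, 0.6], [0, 0, 0], 3.8],
  [[0, 0.8, 0.6], [0, 0, 0], 3.8],
  [[0, 0.6, 0.4], [0, 0, 0], 3.8],
  [[0, 0, 0], [0, 0, 0], 3.8],
])

```text
t: 18.98
eef_pos: [622.3, -375.1, 231.4]
tcp_rot: [-2.181, 0.001, -0.001]
ft_force: [-0.0, -0.4, -2.0]
opening: 0.47
```

Run:
```python
from h import *
now();print(pad_now())
q,S=shot('scene');p,T=shot('top')
for n in ['pot_red_center']: print(n,net(q,S,n)[:3],net(p,T,n)[:3])
im=q['img'].astype(int);m=(im[...,0]>110)&(im[...,1]<60)&(im[...,2]<75);m[:190]=0;m[290:]=0;m[:,:230]=0;m[:,350:]=0
v,u=np.nonzero(m);print(len(u),u.min(),u.max(),v.min(),v.max())
for z in (26,30,36,40):
    a=np.arange(0,6.28,.2);pr=proj(q,S,[[565+23*np.cos(t),-83+23*np.sin(t),z+h] for t in a for h in(-20,20)]);print(z,pr.min(0),pr.max(0))
im=p['img'].astype(int);m=(im[...,0]>110)&(im[...,1]<60)&(im[...,2]<75);m[:190]=0;m[290:]=0;m[:,:340]=0;m[:,425:]=0
v,u=np.nonzero(m);print(len(u),u.min(),u.max(),v.min(),v.max(),ray(p,T,((u.min()+u.max())/2,(v.min()+v.max())/2),50))
```

```text
t 18.98 tcp [ 622.3 -375.1  231.4] zdir [-0.     0.819 -0.573] ydir [-0.001 -0.573 -0.819] open 44.7 F [-0.  -0.4 -2. ] M [ 0.32 -0.06 -0.  ] j [-0.439  0.572  1.502 -0.713  0.918 -1.606]
[573.31201599 -83.18510915  46.74495949]
pot_red_center [(0.75, array([616.8, 366.3,  14.5])), (0.72, array([565.6, -80.3,  38.9])), (0.66, array([546. , 362.7,  16. ]))] [(0.96, array([568.1, -80. ,  38.2])), (0.71, array([548.6, 365. ,  16.7])), (0.64, array([613.6, 367.9,  13.9]))]
69 279 295 254 270
26 [274.76633561 247.71555115] [296.15346564 274.84880081]
30 [274.64589495 246.5498521 ] [296.09312294 273.75408167]
36 [274.46396611 244.78955016] [296.00199369 272.10100583]
40 [274.34182644 243.60810394] [295.94082671 270.99155321]
143 371 386 221 243 [569.48804136 -76.36122022  50.        ]
```

Request:
apply_moves([
  [[0, 0.5, 0.3], [0, 0, 0], 3.8],
  [[0, 0.3, 0.2], [0, 0, 0], 3.8],
  [[0, 0, 0], [0, 0, 0], 3.8],
  [[0, 0, 0], [0, 0, 0], 3.8],
  [[0, 0, 0], [0, 0, 0], 3.8],
])

```text
t: 19.8
eef_pos: [622.8, -375.8, 223.5]
tcp_rot: [-2.183, -0.002, -0.0]
ft_force: [-0.6, 0.2, -1.7]
opening: 0.472
```

Run:
```python
from h import *
now();print(pad_now())
q,S=shot('scene');p,T=shot('top')
print([b for P,TT in((q,S),(p,T)) for a,b in net(P,TT,'pot_red_center') if b[1]<0])
```

```text
t 19.8 tcp [ 622.8 -375.8  223.5] zdir [ 0.002  0.819 -0.574] ydir [ 0.001 -0.574 -0.819] open 44.9 F [-0.6  0.2 -1.7] M [ 0.31 -0.06  0.05] j [-0.439  0.58   1.511 -0.723  0.902 -1.591]
[574.31253461 -84.21739344  38.31210013]
[array([566.4, -81. ,  33.6]), array([567.5, -81.7,  30.8])]
```

Request:
apply_moves([
  [[0, 0.25, 0.15], [0, 0, 0], 3.8],
  [[0, 0, 0], [0, 0, 0], 3.8],
  [[0, 0, 0], [0, 0, 0], 3.8],
  [[0, 0, 0], [0, 0, 0], 3.8],
  [[0, 0, 0], [0, 0, 0], 3.8],
])

```text
t: 20.62
eef_pos: [622.8, -376.1, 220.4]
tcp_rot: [-2.183, -0.002, -0.0]
ft_force: [0.4, -0.1, -1.8]
opening: 0.472
```

Run:
```python
from h import *
for i in range(3): now();read_camera('top')
```

```text
t 20.62 tcp [ 622.8 -376.1  220.4] zdir [ 0.002  0.819 -0.574] ydir [ 0.001 -0.574 -0.819] open 44.8 F [ 0.4 -0.1 -1.8] M [ 0.25 -0.06  0.01] j [-0.44   0.583  1.514 -0.726  0.898 -1.586]
t 20.68 tcp [ 622.8 -376.1  220.4] zdir [ 0.002  0.819 -0.574] ydir [ 0.001 -0.574 -0.819] open 44.9 F [-0.4  0.5 -2.7] M [ 0.23 -0.07 -0.04] j [-0.44   0.583  1.514 -0.726  0.898 -1.586]
t 20.73 tcp [ 622.8 -376.1  220.4] zdir [ 0.002  0.819 -0.574] ydir [ 0.001 -0.574 -0.819] open 44.8 F [ 0.6  0.2 -2. ] M [ 0.26 -0.04 -0.01] j [-0.44   0.583  1.514 -0.726  0.898 -1.586]
```

Request:
apply_moves([
  [[0, 0.15, 0.1], [0, 0, 0], 3.8],
  [[0, 0, 0], [0, 0, 0], 3.8],
  [[0, 0, 0], [0, 0, 0], 3.8],
  [[0, 0, 0], [0, 0, 0], 3.8],
  [[0, 0, 0], [0, 0, 0], 3.8],
])

```text
t: 21.4
eef_pos: [622.8, -376.1, 218.4]
tcp_rot: [-2.183, -0.002, -0.0]
ft_force: [-0.6, 0.5, -2.9]
opening: 0.469
```

Run:
```python
from h import *
for i in range(3): now();read_camera('top')
```

```text
t 21.4 tcp [ 622.8 -376.1  218.4] zdir [ 0.002  0.819 -0.574] ydir [ 0.001 -0.574 -0.819] open 44.6 F [-0.6  0.5 -2.9] M [ 0.23 -0.1  -0.02] j [-0.44   0.585  1.516 -0.728  0.895 -1.582]
t 21.45 tcp [ 622.8 -376.1  218.4] zdir [ 0.002  0.819 -0.574] ydir [ 0.001 -0.574 -0.819] open 44.9 F [-0.3 -0.4 -2.5] M [ 0.27 -0.03 -0.01] j [-0.44   0.585  1.516 -0.728  0.895 -1.582]
t 21.5 tcp [ 622.8 -376.1  218.4] zdir [ 0.001  0.819 -0.574] ydir [ 0.001 -0.574 -0.819] open 44.7 F [-0.1 -0.5 -1.9] M [ 0.27 -0.06 -0.05] j [-0.44   0.585  1.516 -0.728  0.895 -1.582]
```

Request:
apply_moves([
  [[0, 0.15, 0.1], [0, 0, 0], 3.8],
  [[0, 0, 0], [0, 0, 0], 3.8],
  [[0, 0, 0], [0, 0, 0], 3.8],
  [[0, 0, 0], [0, 0, 0], 3.8],
  [[0, 0, 0], [0, 0, 0], 3.8],
])

```text
t: 22.18
eef_pos: [622.8, -376.1, 216.8]
tcp_rot: [-2.183, -0.002, -0.001]
ft_force: [0.4, 0.4, -1.3]
opening: 0.471
```

Run:
```python
from h import *
for i in range(2): now();read_camera('top')
q,S=shot('scene');p,T=shot('top')
print([b for P,TT in((q,S),(p,T)) for a,b in net(P,TT,'pot_red_center') if b[1]<0])
```

```text
t 22.18 tcp [ 622.8 -376.1  216.8] zdir [ 0.002  0.819 -0.574] ydir [ 0.002 -0.574 -0.819] open 44.8 F [ 0.4  0.4 -1.3] M [ 0.46 -0.02  0.  ] j [-0.44   0.587  1.518 -0.73   0.892 -1.579]
t 22.23 tcp [ 622.9 -376.1  216.7] zdir [ 0.002  0.819 -0.574] ydir [ 0.002 -0.574 -0.819] open 44.7 F [-0.2 -0.2 -2. ] M [ 0.45  0.02 -0.01] j [-0.44   0.587  1.518 -0.73   0.892 -1.579]
[array([562.7, -82.8,  25.5]), array([566. , -80.7,  25.8])]
```

The moment jumped to 0.45 N·m and the pot's centre reads z ≈ 25.6, so the pot is standing on the tray floor. I release it slowly.

Request:
apply_moves([
  [[0, 0, 0], [0, 0, 0], 4.4],
  [[0, 0, 0], [0, 0, 0], 4.5],
  [[0, 0, 0], [0, 0, 0], 4.6],
  [[0, 0, 0], [0, 0, 0], 4.7],
  [[0, 0, 0], [0, 0, 0], 4.8],
])

```text
t: 23.1
eef_pos: [622.8, -376.1, 216.7]
tcp_rot: [-2.183, -0.002, -0.001]
ft_force: [0.1, -1.3, -0.9]
opening: 0.505
```

Request:
apply_moves([
  [[0, 0, 0], [0, 0, 0], 4.9],
  [[0, 0, 0], [0, 0, 0], 5.0],
  [[0, 0, 0], [0, 0, 0], 5.1],
  [[0, 0, 0], [0, 0, 0], 5.2],
  [[0, 0, 0], [0, 0, 0], 5.2],
])

```text
t: 23.72
eef_pos: [622.8, -376.1, 216.7]
tcp_rot: [-2.183, -0.002, -0.001]
ft_force: [0.0, -0.2, -2.2]
opening: 0.55
```

Run:
```python
from h import *
now()
q,S=shot('scene');p,T=shot('top');print(pad_now())
print([b for P,TT in((q,S),(p,T)) for a,b in net(P,TT,'pot_red_center') if b[1]<0])
b=cv2.resize(q['img'][180:300,220:380],(800,600),interpolation=cv2.INTER_CUBIC)
cv2.imwrite('pics/m10.png',b[:,:,::-1])
```

```text
t 23.73 tcp [ 622.8 -376.1  216.7] zdir [ 0.002  0.819 -0.574] ydir [ 0.002 -0.574 -0.819] open 52.3 F [ 0.  -0.2 -2.2] M [ 0.41 -0.   -0.05] j [-0.44   0.587  1.518 -0.73   0.892 -1.579]
[574.43751238 -84.51599028  31.46541765]
[array([564.2, -81.7,  24.4]), array([566.8, -82.7,  23.7])]
```

View pics/m10.png

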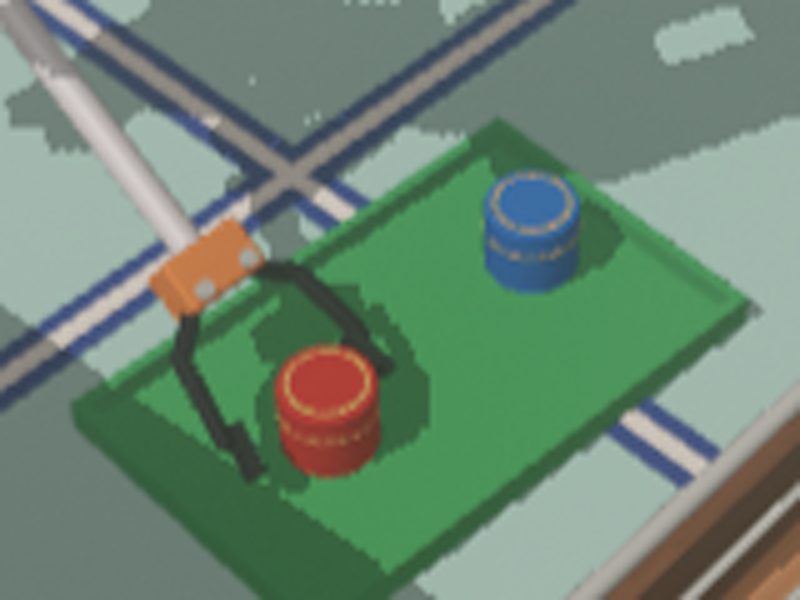

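The red pot stands upright and free between the open jaws at crop (330, 410), with the blue pot untouched. I back out along the tool axis.

Request:
apply_moves([
  [[0, 0, -0.8], [0, 0, 0], 5.2],
  [[0, 0, -1.5], [0, 0, 0], 5.2],
  [[0, 0, -2.5], [0, 0, 0], 5.2],
  [[0, 0, -3], [0, 0, 0], 5.2],
  [[0, -1, -3], [0, 0, 0], 5.2],
])

```text
t: 24.55
eef_pos: [622.4, -462.9, 289.3]
tcp_rot: [-2.182, -0.0, 0.001]
ft_force: [-0.8, 0.3, -1.8]
opening: 0.547
```

Run:
```python
from h import *
now();print(pad_now())
q,S=shot('scene');p,T=shot('top')
print([b for P,TT in((q,S),(p,T)) for a,b in net(P,TT,'pot_red_center') if b[1]<0])
plan([([600,-420,350],tool(80,30)),([520,-350,270],tool(-5.3))],5.2,step=45,ang=7.5)
```

```text
t 24.55 tcp [ 622.4 -462.9  289.3] zdir [-0.     0.819 -0.574] ydir [ 0.001 -0.574 -0.819] open 52.0 F [-0.8  0.3 -1.8] M [ 0.45 -0.04 -0.08] j [-0.553  0.572  1.339 -0.629  0.978 -1.832]
[ 573.27553075 -171.20447612  104.47547809]
[array([565. , -82.6,  26.4]), array([567.7, -83.7,  22. ])]
[[[-1.12,-3.71,-0.07],[2.5,4.2,2.7],5.2],[[-1.29,-3.65,0.0],[2.5,4.2,2.7],5.2],[[-0.76,0.35,0.73],[2.0,6.9,1.9],5.2],[[-0.83,0.4,0.62],[2.0,6.9,1.9],5.2],[[-0.88,0.45,0.5],[2.0,6.9,1.9],5.2]]
[[[-0.92,0.49,0.38],[2.0,6.9,1.9],5.2],[[-0.94,0.53,0.25],[2.0,6.9,1.9],5.2],[[-0.95,0.57,0.11],[2.0,6.9,1.9],5.2],[[-0.93,0.6,-0.02],[2.0,6.9,1.9],5.2],[[-0.9,0.63,-0.15],[2.0,6.9,1.9],5.2]]
[[[-0.85,0.65,-0.28],[2.0,6.9,1.9],5.2],[[-0.79,0.66,-0.41],[2.0,6.9,1.9],5.2],[[-0.71,0.67,-0.52],[2.0,6.9,1.9],5.2],[[-0.62,0.67,-0.62],[2.0,6.9,1.9],5.2]]
```

Request:
apply_moves([
  [[-1, -3.5, 0], [1.5, 2.5, 1.5], 5.2],
  [[-1.3, -3.7, 0], [2.5, 4.2, 2.7], 5.2],
  [[-0.8, 0.3, 0.7], [2, 6.9, 1.9], 5.2],
  [[-0.8, 0.4, 0.6], [2, 6.9, 1.9], 5.2],
  [[-0.9, 0.4, 0.5], [2, 6.9, 1.9], 5.2],
])

```text
t: 25.38
eef_pos: [577.8, -396.7, 323.1]
tcp_rot: [-1.984, -0.073, -0.516]
ft_force: [0.2, -0.7, -1.9]
opening: 0.549
```

Request:
apply_moves([
  [[-0.9, 0.5, 0.4], [2, 6.9, 1.9], 5.2],
  [[-0.9, 0.5, 0.2], [2, 6.9, 1.9], 5.2],
  [[-0.9, 0.6, 0.1], [2, 6.9, 1.9], 5.2],
  [[-0.9, 0.6, 0], [2, 6.9, 1.9], 5.2],
  [[-0.9, 0.6, -0.1], [2, 6.9, 1.9], 5.2],
])

```text
t: 26.0
eef_pos: [543.4, -362.6, 282.1]
tcp_rot: [-1.751, -0.08, -1.16]
ft_force: [0.6, 0.7, -2.3]
opening: 0.548
```

Run:
```python
from h import *
now();print(pad_now())
plan([([515,-350,250],tool(-5.3))],5.2,step=45,ang=7.5)
```

```text
t 26.0 tcp [ 543.4 -362.6  282.1] zdir [ 0.908  0.38  -0.178] ydir [-0.133 -0.144 -0.981] open 52.1 F [ 0.6  0.7 -2.3] M [ 0.01 -0.01  0.03] j [-0.609  0.499  1.374 -0.202  1.302 -0.956]
[ 839.13035203 -184.40807063  232.25924451]
[[[-0.51,0.67,-0.31],[1.8,5.7,1.4],5.2],[[-0.46,0.67,-0.37],[1.8,5.7,1.4],5.2],[[-0.4,0.67,-0.44],[1.8,5.7,1.4],5.2],[[-0.34,0.66,-0.5],[1.8,5.7,1.4],5.2],[[-0.27,0.65,-0.55],[1.8,5.7,1.4],5.2]]
```

Request:
apply_moves([
  [[-0.5, 0.7, -0.3], [1.8, 5.7, 1.4], 5.2],
  [[-0.5, 0.7, -0.4], [1.8, 5.7, 1.4], 5.2],
  [[-0.4, 0.7, -0.4], [1.8, 5.7, 1.4], 5.2],
  [[-0.3, 0.7, -0.5], [1.8, 5.7, 1.4], 5.2],
  [[-0.3, 0.6, -0.5], [1.8, 5, 1.4], 5.2],
])

```text
t: 26.62
eef_pos: [513.0, -343.6, 241.5]
tcp_rot: [-1.576, 0.008, -1.669]
ft_force: [0.5, 0.6, -2.1]
opening: 0.546
```

Run:
```python
from h import *
now();print(pad_now())
plan([([512,-349,60],tool(-5.3)),([512,-349,8],tool(-5.3))],5.2,step=45,ang=7.5)
for n in('wrist','scene'):
    p,T=shot(n)
    for k in['reacher_grip','reacher_trigger','reacher_tube']: print(n,k,net(p,T,k)[:1])
```

```text
t 26.62 tcp [ 513.  -343.6  241.5] zdir [ 0.995 -0.098 -0.005] ydir [-0.004  0.008 -1.   ] open 51.9 F [ 0.5  0.6 -2.1] M [-0.11  0.15 -0.06] j [-0.699  0.459  1.539  0.004  1.153 -0.603]
[ 861.17615624 -328.64223677  256.13179002]
[[[0.14,3.63,0.01],[0.1,-0.1,-0.1],5.2],[[0.13,3.63,0.01],[0.1,-0.1,-0.1],5.2],[[0.13,3.63,0.0],[0.1,-0.1,-0.1],5.2],[[0.12,3.63,-0.0],[0.1,-0.1,-0.1],5.2],[[0.11,3.63,-0.01],[0.1,-0.1,-0.1],5.2]]
[[[0.0,2.6,-0.0],[0.0,0.0,0.0],5.2],[[0.0,2.6,-0.0],[0.0,-0.0,0.0],5.2]]
wrist reacher_grip [(0.73, array([ 512.9, -341.9,  255.6]))]
wrist reacher_trigger [(0.58, array([ 539.6, -343.7,  259.8]))]
wrist reacher_tube [(0.96, array([ 637.9, -305.7,  259.3]))]
scene reacher_grip [(0.75, array([ 512.3, -347.9,  260. ]))]
scene reacher_trigger [(0.72, array([ 538. , -347.5,  256.8]))]
scene reacher_tube [(0.89, array([ 631.2, -308.4,  260.7]))]
```

Request:
apply_moves([
  [[0.1, 3.6, 0], [0, 0, 0], 5.2],
  [[0.1, 4.3, 0], [0, 0, 0], 5.2],
  [[0.1, 4.3, 0], [0, 0, 0], 5.2],
  [[0, 4.3, 0], [0, 0, 0], 5.2],
  [[0, 3.8, 0], [0, 0, 0], 5.2],
])

```text
t: 27.65
eef_pos: [516.6, -348.0, 38.4]
tcp_rot: [-1.568, -0.001, -1.658]
ft_force: [0.0, -0.2, -1.3]
opening: 0.548
```

Request:
apply_moves([
  [[0, 0.4, 0], [0, 0, 0], 5.2],
  [[0, 0, 0], [0, 0, 0], 5.2],
  [[0, 0, 0], [0, 0, 0], 5.2],
  [[0, 0, 0], [0, 0, 0], 5.2],
  [[0, 0, 0], [0, 0, 0], 5.2],
])

```text
t: 28.28
eef_pos: [517.9, -348.5, 36.8]
tcp_rot: [-1.566, -0.003, -1.657]
ft_force: [-0.7, 0.3, -1.2]
opening: 0.546
```

Run:
```python
from h import *
now()
```

```text
t 28.27 tcp [ 517.9 -348.5   36.8] zdir [ 0.996 -0.086  0.004] ydir [ 0.004 -0.003 -1.   ] open 52.0 F [-0.7  0.3 -1.2] M [-0.11  0.15  0.05] j [-6.980e-01  7.020e-01  1.714e+00  1.000e-03  7.200e-01 -6.130e-01]
```

Request:
apply_moves([
  [[0, 1.5, 0], [0, 0, 0], 5.2],
  [[0, 1, 0], [0, 0, 0], 5.2],
  [[0, 0.5, 0], [0, 0, 0], 5.2],
  [[0, 0, 0], [0, 0, 0], 5.2],
  [[0, 0, 0], [0, 0, 0], 5.2],
])

```text
t: 28.9
eef_pos: [517.8, -348.5, 4.4]
tcp_rot: [-1.567, -0.002, -1.657]
ft_force: [0.2, -0.4, -1.2]
opening: 0.551
```

Run:
```python
from h import *
now();read_camera('top');now()
```

```text
t 28.9 tcp [ 517.8 -348.5    4.4] zdir [ 0.996 -0.086  0.004] ydir [ 0.004 -0.003 -1.   ] open 52.4 F [ 0.2 -0.4 -1.2] M [-0.11  0.2  -0.06] j [-6.980e-01  7.490e-01  1.727e+00  1.000e-03  6.610e-01 -6.130e-01]
t 28.95 tcp [ 517.8 -348.6    4.4] zdir [ 0.996 -0.086  0.004] ydir [ 0.004 -0.003 -1.   ] open 52.2 F [-0.   0.2 -1.8] M [-0.1   0.2  -0.03] j [-6.980e-01  7.490e-01  1.727e+00  1.000e-03  6.610e-01 -6.130e-01]
```

Request:
apply_moves([
  [[0, 0.2, 0], [0, 0, 0], 5.2],
  [[0, 0.1, 0], [0, 0, 0], 5.2],
  [[0, 0, 0], [0, 0, 0], 5.2],
  [[0, 0, 0], [0, 0, 0], 5.2],
  [[0, 0, 0], [0, 0, 0], 5.2],
])

```text
t: 29.58
eef_pos: [518.1, -348.7, 2.0]
tcp_rot: [-1.566, -0.003, -1.657]
ft_force: [0.0, -0.8, -1.5]
opening: 0.547
```

Run:
```python
from h import *
now();read_camera('top');now()
```

```text
t 29.57 tcp [ 518.1 -348.7    2. ] zdir [ 0.996 -0.086  0.005] ydir [ 0.005 -0.003 -1.   ] open 52.0 F [ 0.  -0.8 -1.5] M [-0.06  0.22 -0.03] j [-6.980e-01  7.530e-01  1.728e+00  1.000e-03  6.550e-01 -6.130e-01]
t 29.62 tcp [ 518.  -348.7    2. ] zdir [ 0.996 -0.086  0.005] ydir [ 0.005 -0.003 -1.   ] open 52.2 F [-0.5 -0.6 -1.3] M [-0.08  0.17  0.01] j [-6.980e-01  7.530e-01  1.728e+00  1.000e-03  6.550e-01 -6.130e-01]
```

Request:
apply_moves([
  [[0, 0, 0], [0, 0, 0], 5.3],
  [[0, 0, 0], [0, 0, 0], 5.4],
  [[0, 0, 0], [0, 0, 0], 5.6],
  [[0, 0, 0], [0, 0, 0], 7],
  [[0, 0, 0], [0, 0, 0], 9.5],
])

```text
t: 30.25
eef_pos: [518.4, -349.0, 2.3]
tcp_rot: [-1.565, -0.003, -1.657]
ft_force: [0.1, -0.3, 0.7]
opening: 0.742
```

Request:
apply_moves([
  [[0, 0, 0], [0, 0, 0], 9.5],
  [[0, 0, 0], [0, 0, 0], 9.5],
  [[0, 0, 0], [0, 0, 0], 9.5],
  [[0, -1, 0], [0, 0, 0], 9.5],
  [[0, -2, 0], [0, 0, 0], 9.5],
])

```text
t: 30.88
eef_pos: [517.8, -348.5, 32.6]
tcp_rot: [-1.567, -0.002, -1.657]
ft_force: [0.1, 0.7, 0.9]
opening: 1.001
```

Request:
apply_moves([
  [[0, -4, 0], [0, 0, 0], 9.5],
  [[0, -5, 0], [0, 0, 0], 9.5],
  [[0, -5, 0], [0, 0, 0], 9.5],
  [[0, -4, 0], [0, 0, 0], 9.5],
  [[0, 0, 0], [0, 0, 0], 9.5],
])

```text
t: 31.5
eef_pos: [517.0, -347.9, 223.2]
tcp_rot: [-1.563, -0.005, -1.657]
ft_force: [-0.5, -0.1, -0.8]
opening: 1.0
```

Run:
```python
from h import *
now()
for c in('scene','top'):
    p,T=shot(c,c+'_end.png')
    for n in ['pot_red_center','pot_green_center','pot_black_center','pot_blue_center','reacher_grip','reacher_trigger','reacher_tube']: print(c,n,[(a,list(map(float,b))) for a,b in net(p,T,n)[:3]])
```

```text
t 31.5 tcp [ 517.  -347.9  223.2] zdir [ 0.996 -0.086  0.008] ydir [ 0.007 -0.005 -1.   ] open 95.1 F [-0.5 -0.1 -0.8] M [-0.05  0.06 -0.02] j [-6.990e-01  4.770e-01  1.560e+00  1.000e-03  1.096e+00 -6.130e-01]
scene pot_red_center [(0.97, [567.0, -81.3, 26.2]), (0.97, [544.8, 361.7, 13.6]), (0.8, [615.1, 369.7, 17.3])]
scene pot_green_center [(0.63, [409.7, 207.4, 39.5])]
scene pot_black_center [(0.54, [609.1, 219.9, 40.1]), (0.53, [505.8, 208.5, 0.6]), (0.35, [637.9, -315.1, 18.6])]
scene pot_blue_center [(0.74, [425.0, -92.1, 28.2])]
scene reacher_grip [(0.6, [516.2, -349.9, 19.7]), (0.4, [564.7, -80.2, 21.3])]
scene reacher_trigger [(0.61, [542.1, -353.8, 19.3])]
scene reacher_tube [(0.57, [638.1, -313.7, 21.7]), (0.2, [408.5, 205.8, 39.5])]
top pot_red_center [(0.85, [567.9, -80.5, 26.6]), (0.8, [548.8, 364.7, 18.9]), (0.52, [616.0, 364.1, 13.1])]
top pot_green_center [(0.89, [405.1, 212.8, 42.4])]
top pot_black_center [(0.62, [610.3, 223.9, 39.5])]
top pot_blue_center [(0.91, [427.9, -88.1, 23.2])]
top reacher_grip [(0.72, [518.5, -344.8, 15.4])]
top reacher_trigger [(0.49, [547.7, -353.3, 16.2])]
top reacher_tube [(0.68, [645.5, -309.8, 18.8])]
```

```bash
python3 -c "
from cell import env;print(env.job_done())"
```

```text
the job is handed in; nothing more can be done
None
```

The red pot was fetched from the rack with the reacher and now stands in the free half of the order tray. The job was handed in at about 32 s; no verdict came back.

- **How it went:** I took the reacher by its grip and trigger and went in over the front board nose-down at 35°. I squeezed the jaws onto the pot, with the opening stalling at 44.7 mm. I then lifted it out, set it down (a moment jump showed contact with the floor) and released it. The fingers and arm stayed on the handle side throughout. The reacher went back on the open bench, let go, and the arm is clear above it.
- **Pots at the end:** Both fixed cameras put the red pot at about (567, −81, 26), the right height for standing on the tray floor. The green, black and blue pots read within about 4 mm of where they started, which is the networks' accuracy.
- **Reacher at the end:** The grip reads about 15 to 20 mm above the bench and the tube about 19 to 22 mm, so it is lying flat.
- **Checks that fell short:** I had used up the 12 picture views, so the final picture was saved but not viewed. The last check rests on the networks' numbers and the force readings only. While carrying the pot, my estimate of the jaws' middle differed from the measured pot position by about 7 mm sideways. I set the pot down by the measured position.

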